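Find the heavy side of a tube wheel by feel and hold it down

TASK

The eight tubes in the tilted wheel of the mixer on the bench look alike but are unequally filled, so the wheel is heavier on one side. The drive is switched off: grip the bar-shaped knob at the wheel's hub, turn it and feel which side is heavy, then bring that side to the bottom to within half a tube spacing, so that a counterweight could go in opposite, at the top. Do not push on the tubes or disturb the things around, and finish while still gripping the knob and holding the wheel still.

Things in the scene. Friction and masses are not known exactly. Their poses are not given: they have to be found in the camera images.
- mixer: tube-wheel mixer, fixed to the bench: white base 270 x 200 x 48 mm, on it a grey yoke and drive head that carry the tilted wheel. Origin under the base's centre, on the bench; -x is its front, z up.
- wheel: the mixer's wheel: aluminium disc 230 mm across with eight capped tubes, and a knob at its hub. Origin at the centre of the disc's front face, on the axle. z is the axle, out of the front face: it always leans 40 degrees from straight up towards the mixer's front. x lies along the bar of the knob, y across it; the tubes stand at 22.5, 67.5, 112.5 ... degrees from x.
- axle (a point): the fixed point at the wheel's centre: 60 mm in front of the mixer's origin (its -x), 200 mm above the bench; axes as the mixer's. The wheel turns about it without end either way. The bearing drags with a steady 0.21 N m, always more than the heavy side's pull, so the wheel stays where it is left.
- knob_grip (a point): the point to grip on the black knob, on the axle 44 mm out from the disc's face; axes as the wheel's. The knob's grip is an upright bar 52 mm long (along x), 14 mm thick (along y), its faces running from 18 to 58 mm out from the disc; below it a round boss 44 mm across. Grip it along the axle, fingers closing along y.
- knob: the black knob, rigid with the wheel: origin and axes are those of the wheel. In the hand the heavy side adds up to 0.13 to 0.17 N m: most with the heavy side level with the axle, nothing with it at the very bottom or top. The wheel turns that much more easily while the heavy side goes down, and that much harder while it goes up.
- tubes: the eight tubes, rigid with the wheel, origin and axes those of the wheel: white caps 35 mm across, their centres on a circle of 85 mm radius, standing 16 mm out of the disc's face; the grey bodies reach 98 mm behind it. Which side is heavy cannot be seen: it differs every time, may lie at a tube or between two, and starts at least 55 degrees away from the bottom.
- reagent: amber bottle with blue cap beside the mixer, 80 mm across, 165 mm tall; origin under its centre.
- balance_rack: small white stand, 100 x 55 mm, with two spare capped tubes, 122 mm tall, on the mixer's other side; origin under its centre.
- vial: single small vial standing in front of the mixer, 16 mm across, 44 mm tall; origin under its centre.
- timer: white bench timer lying in front of the mixer, 65 x 65 x 20 mm; origin under its centre.
- tip_box: blue box of pipette tips, 89 x 124 x 82 mm, to the robot's left; origin under its centre.
- vial_rack: white rack full of small vials, 75 x 210 x 58 mm, to the robot's right; origin under its centre.

How it is judged:
By the outcome, as a careful person would: the job done as asked, in the order asked, and still so for the second after the job is handed in, while the arm keeps its last pose, push and grip.
It also fails if it takes over 61 s, if anything falls off the work surface, if the arm or the gripper's body presses on something with over 40 N, if the wrist force passes 120 N, or if a joint passes its speed limit or range.

ROBOT

A 6-joint arm with a two-finger parallel gripper is mounted at the origin on the work surface. World frame = base frame: x ahead of the robot, y to its left, z up, the work surface at z = 0. Lengths are in m, angles in rad, forces in N, time in s.
With the tool pointing down it reaches from about 0.4 to 0.825 m from the base axis. Payload 7 kg.
Tool frame: the origin (TCP) lies at the very end of the fingers, on their centre line; the grasp point (between the pads) lies 19 mm behind it; z points along the fingers, y is the line along which they close (so a half turn about z gives the same grasp; the last joint's range is limited). The gripper opens to 88 mm and grips with 3 to 60 N. Pads are 19 mm wide; open, the fingers measure 130 mm over their backs; the gripper's body (78 mm by 193 mm) begins 47 mm behind the grasp point.
Start: joints at [1.433, 0.359, 0.012, 0, -1.224, -0.288], TCP at [0.279, 0.615, 0.227] pointing down, gripper open.
Joint ranges: [-3.07, 3.07], [-1.43, 2.12], [-1.02, 1.25], [-3.03, 1.67], [-3.05, -0], [-3.03, 3.03]. Speed limits (rad/s): [2.39, 2.39, 3.01, 3.14, 3.14, 3.14].

INTERFACE

Orientations are given as [roll, pitch, yaw] about the fixed x, y, z axes, in that order (R = Rz(yaw) Ry(pitch) Rx(roll)).
In Python, from station import arm, grab_frame gives the robot as it stands.
- The arm moves only by the tool jog_arm, never from a script. Its argument "deltas" is a list that holds one entry, the list of rows, each a list of 4 numbers: the shift along the tool's x, y, z in units of 60 mm (1.0 is 60 mm), then the turn about the tool's z in units of 5 degrees (1.0 is 5 degrees). A call has 1 to 8 rows; each row is the pose to reach, as a shift and turn from the pose commanded when the call began, along the tool's axes at that moment; what a row does not reach only later rows make up. A row lasts 1/8 s, in which the tool goes at most 62.5 mm and 10.7 degrees, less where a joint would pass 70% of its speed; a pose out of reach is approached as far as the arm can. A call with a gripper value outside its range is refused whole. "grip" is the finger opening in mm, from 0 to 87.6, set as the call begins (left out, the last holds). The fingers move at their own pace and stop on an object; "squeeze" is the grip in N (left out, the last holds). Time passes only in rows, so rows that repeat a pose let the fingers close. It gives the time, the measured TCP pose, the force, the opening and the grip force at its end, in the units of the state.
- arm.get_state(): the state, without advancing time (a new reading comes with each control period).
- grab_frame(name): name is "scene" or "top"; returns a dict with "img" (480x640x3 uint8, red, green, blue), "vfov" (degrees; the focal length in pixels is half the picture's height over the tangent of half this angle, whatever the lens; pixels are square), "cx", "cy" (the principal point, pixels), "dist_coeffs" ([k1, k2, p1, p2, k3] as OpenCV has them; the pictures are not rectified), "xyz" and "rotation" of the camera in the world. Camera axes: x right, y down, z forward; pixel columns grow to the right and rows downward; lengths in m; the calibration is good to about 2 mm. A picture is of the moment at which its call begins. There is no depth.
- arm.job_done(): hands the job in; it is judged then, once.
The state is a dict: "t": time; "q": joint angles; "qd": joint speeds; "joint_efforts": joint torques, N m; "eef_pos": TCP position; "ee_rot": TCP orientation; "force": force on the tool from outside, world axes, zero at the start; "moment": the same for the moment, N m; "width": finger opening in m; "gripper_force": force on a finger pad.
Only numpy, scipy, OpenCV 4.12 (cv2) and the standard library are available. Lean on these libraries where they do the work, as an engineer would, in place of code of your own. Each camera call takes 0.05 s, during which the arm holds its last target. There are 200 camera calls.

## Working session

There is one attempt and no reset: what is moved stays moved. The work goes in short steps, Python scripts to look and compute and a tool call to move; the robot and the scene stay as the last step left them, time stands still between calls to the robot, and variables do not carry over. Pictures are saved under pics/ and viewed, at most 10 in all, crops included, and the job is handed in when it is done.

Besides the shell and the picture viewer there is one more tool, called as name([rows], argument=value, ...), one row to a line, values as JSON. jog_arm: Moves the arm, as the interface text tells. Its arguments: {"type":"object","properties":{"deltas":{"type":"array"},"grip":{"type":"number"},"squeeze":{"type":"number"}},"required":["deltas"]}

```bash
mkdir -p pics; ls; python3 - <<'E'
from station import arm, grab_frame
import cv2
for n in("scene","top"):
    f=grab_frame(n); cv2.imwrite(f"pics/{n}0.png",f["img"][:,:,::-1])
    print({k:v for k,v in f.items() if k!="img"})
print(arm.get_state())
E
```

```text
pics
{'vfov': 50.78140804772299, 'cx': 321.77020783037216, 'cy': 249.095036676317, 'dist_coeffs': array([-0.00174631,  0.        ,  0.        ,  0.        ,  0.        ]), 'xyz': array([1.18592564, 0.18988894, 1.1544566 ]), 'rotation': array([-2.55531649,  0.01036887,  1.90978738])}
{'vfov': 46.96271930871679, 'cx': 319.1621359062526, 'cy': 223.77845346316388, 'dist_coeffs': array([-0.00064606,  0.        ,  0.        ,  0.        ,  0.        ]), 'xyz': array([ 0.27568596, -0.01277402,  1.60984976]), 'rotation': array([-2.95353027, -0.0169784 , -1.5712067 ])}
{'t': 0.1, 'q': array([ 1.43309761e+00,  3.59326063e-01,  1.11633296e-02, -3.10712646e-04,
       -1.22405779e+00, -2.88108326e-01]), 'qd': array([-0.00149569, -0.00140418,  0.00067635,  0.0023693 ,  0.00071026,
        0.00103783]), 'joint_efforts': array([-4.98441714e-04, -5.84163415e+01,  2.93754619e+01,  7.01569185e+00,
        1.02201873e-02, -4.31681144e-05]), 'eef_pos': array([0.27865392, 0.61434036, 0.22571457]), 'ee_rot': array([ 3.14014415e+00, -1.24642190e-04, -4.25912751e-01]), 'force': array([ 0.34293815, -0.12178051,  0.01679297]), 'moment': array([ 0.003337  , -0.00756622,  0.00256509]), 'gripper_force': 0.0, 'width': 0.08779977145180329}
```

View pics/scene0.png

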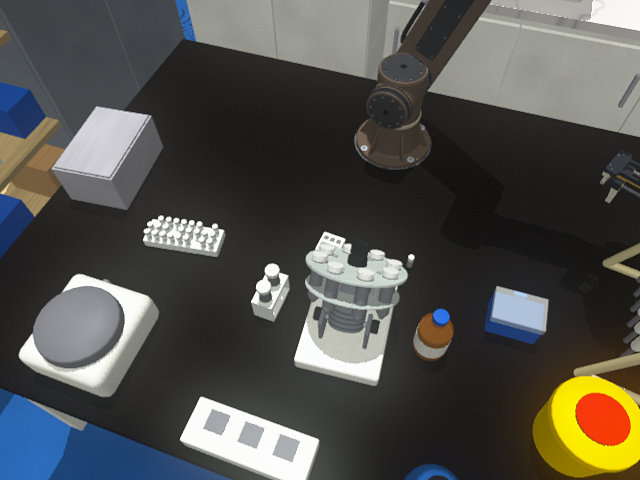

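View pics/top0.png

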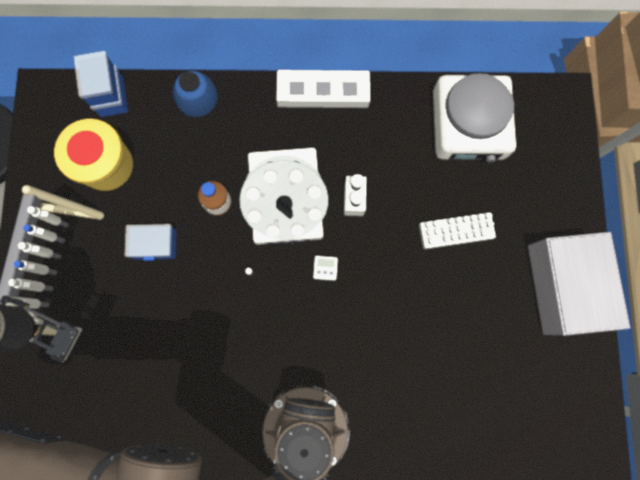

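The top view shows the mixer at about (285,200), with the white base from (248,150) to (322,240), the knob at about (285,205), the vial at (249,271) and the timer at (325,268). I'll zoom in on the mixer.

```bash
python3 - <<'E'
import cv2
im=cv2.imread("pics/top0.png")[140:250,225:345]
cv2.imwrite("pics/topc.png",cv2.resize(im,None,fx=5,fy=5,interpolation=cv2.INTER_CUBIC))
im=cv2.imread("pics/scene0.png")[225:390,285:420]
cv2.imwrite("pics/scc.png",cv2.resize(im,None,fx=3.6,fy=3.6,interpolation=cv2.INTER_CUBIC))
E
```

```text
(no output)
```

View pics/topc.png

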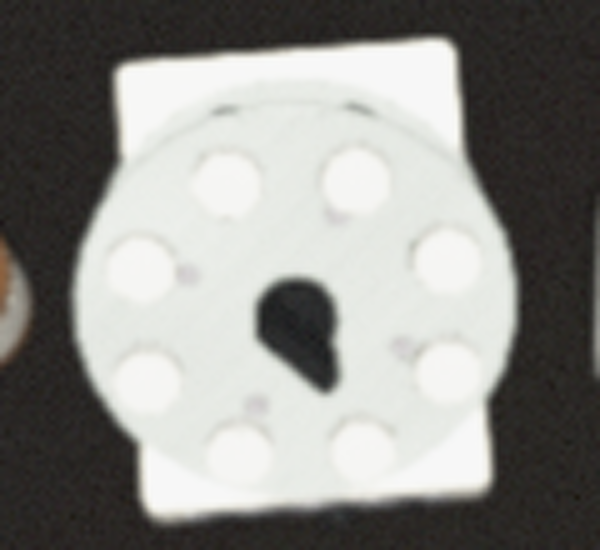

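View pics/scc.png

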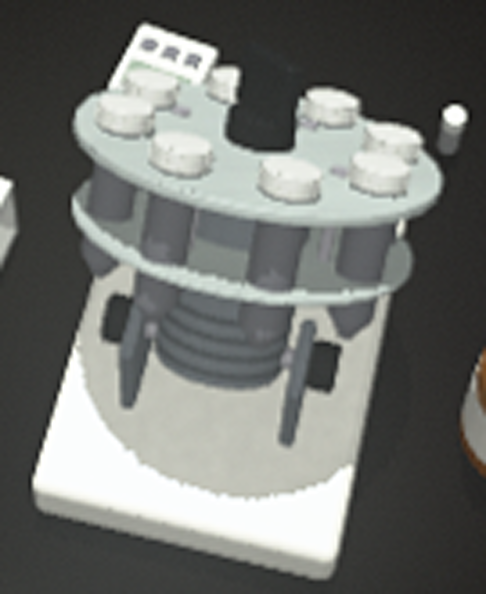

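```bash
cat > h.py <<'E'
import numpy as np, cv2
from scipy.spatial.transform import Rotation as Ro
from scipy.optimize import least_squares
CAM={"scene":dict(vfov=50.78140804772299,cx=321.77020783,cy=249.09503668,k=-0.00174631,xyz=[1.18592564,0.18988894,1.1544566],rot=[-2.55531649,0.01036887,1.90978738]),
"top":dict(vfov=46.96271930871679,cx=319.1621359,cy=223.77845346,k=-0.00064606,xyz=[0.27568596,-0.01277402,1.60984976],rot=[-2.95353027,-0.0169784,-1.5712067])}
def proj(n,P):
    c=CAM[n]; f=240/np.tan(np.radians(c["vfov"]/2)); R=Ro.from_euler("xyz",c["rot"]).as_matrix()
    r=R.T; t=-r@np.array(c["xyz"])
    return cv2.projectPoints(np.float64(P).reshape(-1,1,3),cv2.Rodrigues(r)[0],t,np.array([[f,0,c["cx"]],[0,f,c["cy"]],[0,0,1]]),np.array([c["k"],0,0,0,0]))[0][:,0]
def mixT(p): # x,y,yaw
    return Ro.from_euler("z",p[2]).as_matrix(),np.array([p[0],p[1],0])
def wheelT(p,phi):
    R,t=mixT(p); s,c=np.sin(np.radians(40)),np.cos(np.radians(40))
    W=np.array([[c,0,-s],[0,1,0],[s,0,c]])
    return R@W@Ro.from_euler("z",phi).as_matrix(), t+R@[-.06,0,.2]
E
cat > fit.py <<'E'
from h import *
g=lambda a,s,o:(np.array(a,float)+.5)/s-.5+o
caps=g([(227,185),(357,182),(447,261),(449,372),(363,450),(241,454),(148,380),(141,269)],5,[225,140])
base=g([(117,65),(456,41),(490,490),(150,518)],5,[225,140])
sc=g([(127,110),(182,152),(290,177),(380,170),(393,138),(333,104)],3.6,[285,225])
ang=np.radians(22.5+45*np.arange(8))
def capsW(p,phi,h=.016):
    R,t=wheelT(p,phi); return (R@np.c_[.085*np.cos(ang),.085*np.sin(ang),0*ang+h].T).T+t
cor=np.array([[.135,.1,.048],[.135,-.1,.048],[-.135,-.1,.048],[-.135,.1,.048]])
from scipy.spatial.distance import cdist
def res(v):
    R,t=mixT(v); C=capsW(v,v[3]); a=proj("top",C); b=proj("scene",C)
    m=lambda o,a:(o-a[cdist(o,a).argmin(1)]).ravel()
    return np.r_[m(caps,a),m(sc,b),.5*(base-proj("top",(R@cor.T).T+t)).ravel()]
best=min((least_squares(res,[.7,.09,y0,f]) for y0 in(0,.1) for f in np.radians([0,10,20,30,40])),key=lambda r:r.cost)
print(best.x,np.degrees(best.x[2:]),best.cost); print(np.round(best.fun.reshape(-1,2),1))
im=cv2.resize(cv2.imread("pics/top0.png")[140:250,225:345],None,fx=5,fy=5,interpolation=cv2.INTER_CUBIC)
tiles=[]
for k in range(4):
    R,t=wheelT(best.x,best.x[3]+k*np.pi/4); B=np.array([[x,y,z] for z in(.018,.058) for x,y in((-.026,-.007),(.026,-.007),(.026,.007),(-.026,.007))])
    q=((proj("top",(R@B.T).T+t)-[225,140]+.5)*5-.5).astype(np.int32); i=im.copy()
    cv2.polylines(i,[q[:4]],True,(0,255,0)); cv2.polylines(i,[q[4:]],True,(0,0,255)); tiles.append(i[200:450,150:450])
cv2.imwrite("pics/bar.png",np.vstack([np.hstack(tiles[:2]),np.hstack(tiles[2:])]))
E
python3 fit.py
```

```text
[ 0.66612509  0.0602004   0.07442244 -0.04609992] [ 4.2640915  -2.64133066] 12.132409584291437
[[ 0.1  0.9]
 [ 0.3  1. ]
 [-0.   0.9]
 [ 0.3  0.7]
 [ 0.2  0.6]
 [ 0.3  0.6]
 [ 0.1  0.6]
 [ 0.2  0.8]
 [ 0.2  1.2]
 [-0.   2.1]
 [-0.5  1.7]
 [-0.3  1.1]
 [-0.3  0.7]
 [ 0.1  1.2]
 [-0.   1.2]
 [ 0.   1.1]
 [-0.1  1.1]
 [ 0.9  1.4]]
```

View pics/bar.png

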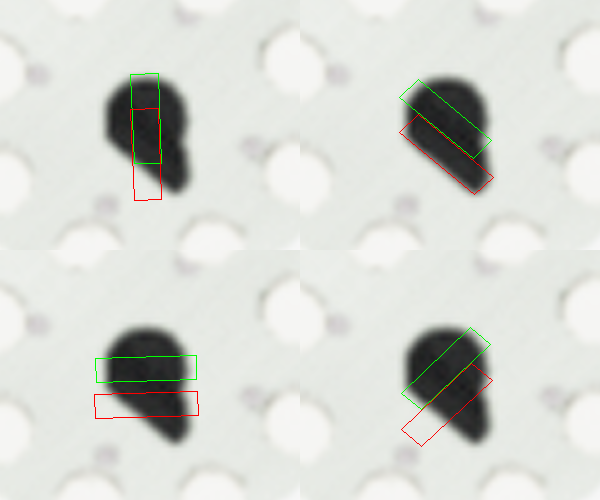

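The second tile fits: the bar is at φ = φ0+45° ≈ 42.4°. The residuals share a bias along x, so I'll refit from the top view alone and compare.

```bash
sed -n '1,/^best/p' fit.py | sed '$d' > fit2.py; cat >> fit2.py <<'E'
sc[:,1]-=1.2
for w in ([1,0,0],[0,1,0],[0,0,1],[1,1,0],[1,1,.5]):
    def r2(v):
        r=res(v); n=[16,12,8]; return r*np.repeat(w,n)
    b=least_squares(r2,[.665,.06,.074,-.046]); f=res(b.x).reshape(-1,2)
    print(w,np.round(b.x[:2],4),np.round(np.degrees(b.x[2:]),2),[np.round(f[s].mean(0),2) for s in(slice(0,8),slice(8,14),slice(14,18))])
E
python3 fit2.py
```

```text
[1, 0, 0] [0.6641 0.0589] [ 3.59 -2.01] [array([-0., -0.]), array([-0.19,  0.91]), array([-0.02,  0.86])]
[0, 1, 0] [0.6667 0.061 ] [ 4.98 -3.23] [array([0.14, 1.  ]), array([ 0.  , -0.01]), array([0.32, 1.29])]
[0, 0, 1] [0.659 0.059] [ 4.75 -2.64] [array([-0.48, -1.91]), array([-0.35,  3.03]), array([-0.,  0.])]
[1, 1, 0] [0.6652 0.0599] [ 4.3  -2.66] [array([0.05, 0.42]), array([-0.09,  0.53]), array([0.14, 1.05])]
[1, 1, 0.5] [0.6651 0.06  ] [ 4.4  -2.76] [array([0.05, 0.4 ]), array([-0.1 ,  0.57]), array([0.16, 1.03])]
```

jog_arm([
  [[0, 0, -1, 0], [0.8, 0.6, -2, 0], [1.6, 1.2, -3, 0], [2.4, 1.8, -3.4, 0], [3.2, 2.4, -3.4, 0], [4, 3, -3.4, 0], [4.8, 3.6, -3.4, 0], [5.6, 4.2, -3.4, 0]],
])

```text
t: 1.1
eef_pos: [0.4667, 0.271, 0.4303]
ee_rot: [-3.141, 0.0, -0.425]
force: [0.6, 0.6, 0.3]
width: 0.0874
gripper_force: 0.0
```

jog_arm([
  [[0.8, 0.6, 0, 0], [1.6, 1.2, 0, 0], [2.4, 1.8, 0, 0], [3.2, 1.9, 0, 0], [4.1, 1.5, 0, 0], [5, 1.1, 0, 0], [5.9, 0.7, 0, 0], [6.8, 0.3, 0, 0]],
])

```text
t: 2.1
eef_pos: [0.8318, 0.0876, 0.43]
ee_rot: [-3.142, 0.0, -0.426]
force: [1.7, 0.9, 1.9]
width: 0.0875
gripper_force: 0.0
```

```bash
python3 -c "
from station import arm
print(arm.get_state())"
```

```text
{'t': 2.1, 'q': array([ 3.36333627e-01,  6.63949146e-01,  9.60447999e-01, -1.19099655e-05,
       -1.86728603e+00,  8.08674026e-01]), 'qd': array([-0.20420947,  1.16894821,  2.04819147,  0.00402596, -0.86859272,
        0.20870372]), 'joint_efforts': array([ -1.36756875, -87.03182459,  20.53044319,   6.61143556,
         1.34689417,  -0.32457981]), 'eef_pos': array([0.83178498, 0.08762657, 0.43000749]), 'ee_rot': array([-3.14157809e+00,  1.24351367e-06, -4.25785194e-01]), 'force': array([1.73844899, 0.89701604, 1.94217436]), 'moment': array([ 0.10782769, -0.32893723,  0.05404006]), 'gripper_force': 0.0, 'width': 0.08753397314171504}
```

jog_arm([
  [[0.9, -0.4, 0, 0], [1.8, -0.8, 0, 0], [2.7, -1.2, 0, 0], [3.6, -1.6, 0, 0]],
])

```text
t: 2.6
eef_pos: [0.9316, 0.0789, 0.3772]
ee_rot: [-3.12, -0.051, -0.426]
force: [-0.5, 0.3, 0.4]
width: 0.0877
gripper_force: 0.0
```

```bash
python3 -c "
from station import arm
s=arm.get_state();print(s['q'],s['qd'],s['ee_rot'])"
```

```text
[ 0.29825806  0.87863612  1.25097758  0.01833782 -1.89033225  0.85287106] [-0.04140497  0.09875816  0.01052968  0.00965692  0.15992138  0.04529853] [-3.11967383 -0.05104823 -0.42644712]
```

jog_arm([
  [[0, 0, 0, 0], [0, 0, 0, 0]],
])

```text
t: 2.85
eef_pos: [0.9306, 0.079, 0.38]
ee_rot: [-3.119, -0.052, -0.426]
force: [-0.6, -0.4, 0.7]
width: 0.0874
gripper_force: 0.0
```

jog_arm([
  [[0.9, -0.4, 0, 0], [1.8, -0.8, 0, 0], [2.7, -1.2, 0, 0], [3.6, -1.6, 0, 0]],
])

```text
t: 3.35
eef_pos: [0.9857, 0.0694, 0.3241]
ee_rot: [-3.098, -0.104, -0.428]
force: [-0.5, 0.9, -0.3]
width: 0.0876
gripper_force: 0.0
```

```bash
python3 -c "
from station import arm
from scipy.spatial.transform import Rotation as Ro
s=arm.get_state();print(s['q'],s['ee_rot'],Ro.from_euler('xyz',s['ee_rot']).as_matrix()[:,2])"
```

```text
[ 0.27877167  0.94223006  1.25094073  0.03459748 -1.77221887  0.8749687 ] [-3.09792359 -0.10358603 -0.42806277] [ 0.11210317 -0.00316548 -0.99369153]
```

jog_arm([
  [[-0.9, 0.4, 0, 0], [-1.8, 0.8, 0, 0], [-2.7, 1.2, 0, 0], [-3.6, 1.6, 0, 0]],
])

```text
t: 3.85
eef_pos: [0.7769, 0.0708, 0.3011]
ee_rot: [-3.098, -0.104, -0.428]
force: [0.1, 1.0, 0.9]
width: 0.0875
gripper_force: 0.0
```

jog_arm([
  [[1, -0.45, -0.9, 0], [2, -0.9, -1.8, 0], [3, -1.35, -2.7, 0], [4, -1.8, -3.6, 0], [5, -2.2, -4.5, 0], [6, -2.7, -5.4, 0], [7, -3.1, -6.3, 0], [8, -3.6, -7.2, 0]],
])

```text
t: 4.85
eef_pos: [0.9104, 0.0592, 0.4816]
ee_rot: [-3.074, -0.16, -0.431]
force: [0.3, -0.5, -0.2]
width: 0.0876
gripper_force: 0.0
```

```bash
cat > s.py <<'E'
from station import arm
import numpy as np
from scipy.spatial.transform import Rotation as Ro
np.set_printoptions(precision=4,suppress=True)
s=arm.get_state();R=Ro.from_euler('xyz',s['ee_rot']).as_matrix();print(s['t'],s['q'],s['eef_pos']);print(R)
E
python3 s.py
```

```text
4.85 [ 0.3001  0.7717  1.2516  0.0587 -1.8862  0.8675] [0.9104 0.0592 0.4816]
[[ 0.8969 -0.4074  0.1722]
 [-0.4128 -0.9108 -0.005 ]
 [ 0.1589 -0.0666 -0.985 ]]
```

jog_arm([
  [[1, -0.45, -0.7, 0], [2, -0.9, -1.4, 0], [3, -1.35, -2.1, 0], [4, -1.8, -2.8, 0], [5, -2.2, -3.5, 0], [6, -2.7, -4.2, 0], [7, -3.1, -4.9, 0], [8, -3.6, -5.6, 0]],
])

```text
t: 5.85
eef_pos: [0.9165, 0.0463, 0.5054]
ee_rot: [-3.055, -0.211, -0.435]
force: [0.2, 0.3, -0.6]
width: 0.0877
gripper_force: 0.0
```

```bash
python3 s.py
```

```text
5.85 [ 0.292   0.7512  1.2507  0.0778 -1.8538  0.8827] [0.9165 0.0463 0.5054]
[[ 0.8866 -0.4036  0.2259]
 [-0.4122 -0.911  -0.0101]
 [ 0.2098 -0.0842 -0.9741]]
```

jog_arm([
  [[2, -1.2, -0.8, 0], [2, -1.2, -0.8, 0]],
])

```text
t: 6.1
eef_pos: [0.9398, 0.0545, 0.508]
ee_rot: [-3.034, -0.264, -0.44]
force: [-0.1, -0.2, -0.4]
width: 0.0873
gripper_force: 0.0
```

jog_arm([
  [[2, -1.2, -0.8, 0]],
])

```text
t: 6.22
eef_pos: [0.9551, 0.0591, 0.5136]
ee_rot: [-3.017, -0.304, -0.445]
force: [0.2, 0.7, 0.1]
width: 0.088
gripper_force: 0.0
```

jog_arm([
  [[4, -2.4, -1.2, 0], [4, -2.4, -1.2, 0]],
])

```text
t: 6.48
eef_pos: [0.9781, 0.0677, 0.5186]
ee_rot: [-2.992, -0.358, -0.453]
force: [-0.7, -0.5, -0.3]
width: 0.0876
gripper_force: 0.0
```

```bash
python3 s.py
```

```text
6.475 [ 0.3172  0.769   1.2506  0.1355 -1.6878  0.8684] [0.9781 0.0677 0.5186]
[[ 0.8422 -0.3858  0.3766]
 [-0.4099 -0.912  -0.0176]
 [ 0.3502 -0.1396 -0.9262]]
```

jog_arm([
  [[1.7, -2.9, -0.6, 0], [1.7, -2.9, -0.6, 0]],
])

```text
t: 6.72
eef_pos: [0.9949, 0.1253, 0.5214]
ee_rot: [-2.967, -0.404, -0.461]
force: [0.2, 1.2, -0.2]
width: 0.0878
gripper_force: 0.0
```

```bash
python3 s.py
```

```text
6.725 [ 0.382   0.7832  1.2503  0.175  -1.6325  0.8102] [0.9949 0.1253 0.5214]
[[ 0.8233 -0.3771  0.4243]
 [-0.4092 -0.9123 -0.0168]
 [ 0.3935 -0.1598 -0.9053]]
```

jog_arm([
  [[-0.4, -0.9, 0, 0], [-0.8, -1.8, 0, 0], [-1.2, -2.7, 0, 0], [-1.6, -3.6, 0, 0]],
])

```text
t: 7.22
eef_pos: [0.9699, 0.3461, 0.4967]
ee_rot: [-2.945, -0.43, -0.465]
force: [-0.1, 0.6, 0.5]
width: 0.0877
gripper_force: 0.0
```

jog_arm([
  [[2, -2.6, -0.2, 0], [2, -2.6, -0.2, 0]],
])

```text
t: 7.48
eef_pos: [0.99, 0.3698, 0.4966]
ee_rot: [-2.904, -0.475, -0.476]
force: [0.7, -0.4, 0.3]
width: 0.0874
gripper_force: 0.0
```

jog_arm([
  [[2, -2.6, 0, 0], [2, -2.6, 0, 0]],
])

```text
t: 7.72
eef_pos: [1.0105, 0.3903, 0.498]
ee_rot: [-2.859, -0.52, -0.492]
force: [0.4, 0.3, -0.1]
width: 0.0876
gripper_force: 0.0
```

```bash
python3 s.py
```

```text
7.725 [ 0.6512  0.8734  1.2506  0.3262 -1.4575  0.5479] [1.0105 0.3903 0.498 ]
[[ 0.765  -0.3314  0.5523]
 [-0.41   -0.9119  0.0206]
 [ 0.4968 -0.2422 -0.8334]]
```

jog_arm([
  [[1.9, -2.6, 0.4, 0], [1.9, -2.6, 0.4, 0]],
])

```text
t: 7.98
eef_pos: [1.033, 0.4148, 0.4928]
ee_rot: [-2.813, -0.562, -0.507]
force: [-0.1, 0.3, 0.2]
width: 0.0876
gripper_force: 0.0
```

jog_arm([
  [[1.9, -2.6, 0.5, 0], [1.9, -2.6, 0.5, 0]],
])

```text
t: 8.22
eef_pos: [1.053, 0.4379, 0.4912]
ee_rot: [-2.765, -0.604, -0.525]
force: [-0.4, 0.1, 0.2]
width: 0.0874
gripper_force: 0.0
```

```bash
python3 s.py
```

```text
8.225 [ 0.6724  0.9201  1.2503  0.3789 -1.3097  0.5057] [1.053  0.4379 0.4912]
[[ 0.7123 -0.2854  0.6412]
 [-0.4128 -0.9092  0.0537]
 [ 0.5677 -0.303  -0.7654]]
```

```bash
cat > plan.py <<'E'
from s import *
from h import wheelT
import sys
phi=np.radians(float(sys.argv[1])); off=float(sys.argv[2])
p=[.6645,.0595,np.radians(4.3)]
W,t=wheelT(p,phi); g=t+W@[0,0,.044+off]
tcp=g-.019*W[:,2]
print("wheel z",W[:,2],"grip",g)
d=R.T@(tcp-s['eef_pos']); print("delta units",d/.06)
yt=R.T@W[:,1]; a=np.degrees(np.arctan2(-yt[0],yt[1]));print("turn deg",a,(a+180)%360 if a<0 else a-180)
E
python3 plan.py 42.4 .1
```

```text
8.225 [ 0.6724  0.9201  1.2503  0.3789 -1.3097  0.5057] [1.053  0.4379 0.4912]
[[ 0.7123 -0.2854  0.6412]
 [-0.4128 -0.9092  0.0537]
 [ 0.5677 -0.303  -0.7654]]
wheel z [-0.641  -0.0482  0.766 ] grip [0.5124 0.0481 0.3103]
delta units [-5.4477  9.3947 -3.5025]
turn deg 109.8882264595406 -70.1117735404594
```

jog_arm([
  [[-0.45, 0.8, -0.3, 1.9], [-0.9, 1.6, -0.6, 3.8], [-1.35, 2.4, -0.9, 5.7], [-1.8, 3.2, -1.2, 7.6], [-2.3, 4, -1.5, 9.5], [-2.8, 4.7, -1.8, 11.4], [-3.2, 5.5, -2, 13.3], [-3.6, 6.2, -2.4, 15.2]],
])

```text
t: 9.22
eef_pos: [0.7222, 0.1957, 0.3727]
ee_rot: [-2.456, 0.151, -1.67]
force: [0.4, -0.7, 1.4]
width: 0.0876
gripper_force: 0.0
```

```bash
python3 plan.py 42.4 .1
```

```text
9.225 [ 0.6257  0.0489 -0.5193  0.7629 -0.5023 -1.3657] [0.7222 0.1957 0.3727]
[[-0.0976 -0.7606  0.6418]
 [-0.9838  0.1712  0.0534]
 [-0.1505 -0.6262 -0.765 ]]
wheel z [-0.641  -0.0482  0.766 ] grip [0.5124 0.0481 0.3103]
delta units [ 2.9196  2.89   -1.2638]
turn deg 34.4326823649737 -145.5673176350263
```

jog_arm([
  [[0.2, 0.2, -0.6, 1.2], [0.7, 0.7, -0.6, 2.4], [1.2, 1.2, -0.6, 3.6], [1.7, 1.7, -0.6, 4.8], [2.2, 2.2, -0.6, 6], [2.6, 2.6, -0.6, 6.9], [2.9, 2.9, -0.6, 6.9], [2.9, 2.9, -0.6, 6.9]],
])

```text
t: 10.22
eef_pos: [0.5568, 0.0504, 0.2788]
ee_rot: [-2.643, 0.488, -2.193]
force: [0.3, 0.7, 0.1]
width: 0.0878
gripper_force: 0.0
```

```bash
python3 plan.py 42.4 .06; python3 - <<'E'
from station import grab_frame
import cv2
f=grab_frame("top"); a=f["img"][130:260,215:355,::-1]
g=grab_frame("scene"); b=g["img"][180:310,270:410,::-1]
import numpy as np
cv2.imwrite("pics/appr.png",cv2.resize(np.hstack([a,b]),None,fx=2.8,fy=2.8,interpolation=cv2.INTER_CUBIC))
E
```

```text
10.225 [ 0.4169 -0.2339 -1.0166  1.0069 -0.243  -2.0893] [0.5568 0.0504 0.2788]
[[-0.5148 -0.5828  0.6287]
 [-0.7175  0.6943  0.056 ]
 [-0.4691 -0.4223 -0.7756]]
wheel z [-0.641  -0.0482  0.766 ] grip [0.538  0.05   0.2797]
delta units [0.1572 0.1666 0.1088]
turn deg 0.20481817283241976 -179.79518182716757
```

View pics/appr.png

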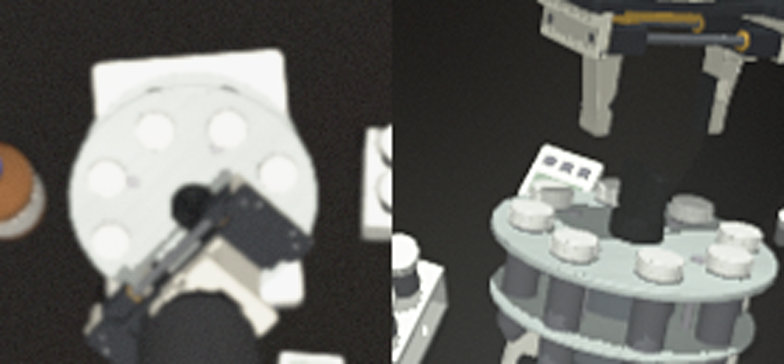

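The picture shows the fingers straddling the black knob, at (190,205) in the left panel and (640,210) in the right, with the bar between them. Next I descend.

jog_arm([
  [[0.16, 0.17, 0.2, 0], [0.16, 0.17, 0.4, 0], [0.16, 0.17, 0.6, 0], [0.16, 0.17, 0.8, 0], [0.16, 0.17, 1, 0], [0.16, 0.17, 1.1, 0], [0.16, 0.17, 1.1, 0]],
])

```text
t: 11.2
eef_pos: [0.5951, 0.0543, 0.2404]
ee_rot: [-2.681, 0.463, -2.205]
force: [-0.6, -0.1, 0.5]
width: 0.0876
gripper_force: 0.0
```

```bash
cat >> s.py <<'E'
print("M_toolz",s['moment']@R[:,2],"Ftool",R.T@s['force'],"w",s['width'],s['gripper_force'],"qd6",s['qd'])
E
python3 plan.py 42.4 0
```

```text
11.2 [ 0.2231 -0.1029 -1.016   1.3048 -0.0776 -2.2475] [0.5951 0.0543 0.2404]
[[-0.5305 -0.6036  0.5951]
 [-0.7206  0.6909  0.0584]
 [-0.4464 -0.3979 -0.8015]]
M_toolz 0.005632073657019463 Ftool [ 0.1853  0.0971 -0.7631] w 0.08764399845426861 0.0 qd6 [ 0.0154 -0.0158 -0.0022 -0.0349 -0.0127  0.0174]
wheel z [-0.641  -0.0482  0.766 ] grip [0.5765 0.0529 0.2337]
delta units [0.2216 0.1997 0.2201]
turn deg 0.3793643100190986 -179.6206356899809
```

```bash
cat > kin.py <<'E'
from h import *
D=[([1.4331,.3593,.0112,-.0003,-1.2241,-.2881],[.27865,.61434,.22571],[0.0,0,-1]),
([.3363,.6639,.9604,0,-1.8673,.8087],[.8318,.0876,.43],[0,0,-1]),
([.3001,.7717,1.2516,.0587,-1.8862,.8675],[.9104,.0592,.4816],[.1722,-.005,-.985]),
([.3172,.769,1.2506,.1355,-1.6878,.8684],[.9781,.0677,.5186],[.3766,-.0176,-.9262]),
([.6512,.8734,1.2506,.3262,-1.4575,.5479],[1.0105,.3903,.498],[.5523,.0206,-.8334]),
([.6257,.0489,-.5193,.7629,-.5023,-1.3657],[.7222,.1957,.3727],[.6418,.0534,-.765]),
([.4169,-.2339,-1.0166,1.0069,-.243,-2.0893],[.5568,.0504,.2788],[.6287,.056,-.7756]),
([.2231,-.1029,-1.016,1.3048,-.0776,-2.2475],[.5951,.0543,.2404],[.5951,.0584,-.8015])]
E_=lambda ax,a:Ro.from_euler(ax,a).as_matrix()
def fk(q,k):
    h,d,a,e,b,L,r0=k
    R=E_("z",q[0]); p=np.array([0,0,h])+R@[r0,d,0]
    R=R@E_("y",q[1]); p=p+R@[0,0,a]
    R=R@E_("y",-q[2]); p=p+R@[b,0,e]
    R=R@E_("x",S4*q[3])@E_("y",-q[4]); p=p+R@[L,0,0]
    return p,R[:,0]
if __name__=="__main__":
  for S4 in(1,-1):
    f=lambda k:np.concatenate([np.r_[fk(q,k)[0]-p,.3*(fk(q,k)[1]-z)] for q,p,z in D])
    r=least_squares(f,[.3,-.19,.4,0,.4,.3,0]); print(S4,r.cost,np.abs(r.fun).max(),r.x.round(4))
E
python3 kin.py
```

```text
1 0.08680714646296282 0.16177482121742692 [ 0.5257 -0.2359  0.2222 -0.1482  0.2946  0.2015  0.3885]
-1 0.013514150025966003 0.10719103007590175 [ 0.5054 -0.1522  0.3832 -0.0743  0.3495  0.3969  0.2116]
```

```bash
cat > kin2.py <<'E'
from kin import *
def fk(q,k):
    h,d,a,e,b,L,r0,q10,w,q30,q50,u,a1=k
    R=E_("z",q[0]+q10); p=np.array([0,0,h])+R@[r0,d,0]
    R=R@E_("y",q[1]); p=p+R@[a1,0,a]
    R=R@E_("y",-q[2]+q30); p=p+R@[b,0,e]
    R=R@E_("x",-q[3]); p=p+R@[0,w,0]; R=R@E_("y",-q[4]-q30+q50); p=p+R@[L,0,u]
    return p,R[:,0]
f=lambda k:np.concatenate([np.r_[fk(q,k)[0]-p,.3*(fk(q,k)[1]-z)] for q,p,z in D])
if __name__=="__main__":
    r=least_squares(lambda k:np.r_[f(k),.003*np.array(k)],[.3,-.1,.4,0,.4,.3,0,0,-.1,0,0,0,0],max_nfev=2000); print(r.cost,r.x.round(4)); print((f(r.x)*1000).reshape(-1,6).round(1))
E
python3 kin2.py
```

```text
3.6643335548557525e-06 [ 1.991e-01  0.000e+00  6.013e-01 -1.000e-04  4.635e-01  3.780e-01
  3.000e-04 -2.000e-04 -1.917e-01  0.000e+00 -2.000e-04 -1.000e-04
  0.000e+00]
[[-0.   0.   0.  -0.1 -0.3  0. ]
 [-0.  -0.  -0.   0.1  0.   0. ]
 [-0.   0.  -0.   0.1 -0.  -0. ]
 [ 0.  -0.   0.   0.1  0.   0. ]
 [-0.  -0.  -0.   0.1  0.   0. ]
 [ 0.  -0.  -0.   0.   0.   0. ]
 [-0.   0.  -0.   0.   0.  -0. ]
 [ 0.   0.   0.   0.   0.   0. ]]
```

```bash
cat > ik.py <<'E'
from kin2 import *
K=[.1991,0,.6013,0,.4635,.378,0,0,-.1917,0,0,0,0]
lo=np.array([-3.07,-1.43,-1.02,-3.03,-3.05]);hi=np.array([3.07,2.12,1.25,1.67,0])
p=[.6645,.0595,np.radians(4.3)]; W,t=wheelT(p,0)
def sols(off,tilt=40,n=60,az=4.3):
    T,A=np.radians([tilt,az]); z=np.array([np.sin(T)*np.cos(A),np.sin(T)*np.sin(A),-np.cos(T)])
    P=t+W[:,2]*(.044+off)+.019*z
    out=[]; rng=np.random.default_rng(0)
    for _ in range(n):
        r=least_squares(lambda q:np.r_[fk(q,K)[0]-P,.3*(fk(q,K)[1]-z)],rng.uniform(lo,hi),bounds=(lo,hi),max_nfev=150)
        if r.cost<1e-5 and not any(np.abs(r.x-o).max()<.03 for o in out): out.append(r.x)
    return out
if __name__=="__main__":
    for off,tilt in((0,40),(0,35),(0,30),(.06,40)):
        print(off,tilt); [print("  ",q.round(3)) for q in sols(off,tilt)]
E
python3 ik.py
```

```text
0 40
0 35
   [ 0.27  -0.081 -1.02   1.229 -0.116]
0 30
   [ 0.493 -0.058 -0.865  0.645 -0.344]
0.06 40
```

```bash
python3 - <<'E'
from ik import *
for off in(-.01,0,.01):
  for tilt in(34,36,38,40):
    print(off,tilt,[list(q.round(2)) for q in sols(off,tilt,80)])
E
```

```text
-0.01 34 [[np.float64(0.23), np.float64(-0.06), np.float64(-1.02), np.float64(1.31), np.float64(-0.09)]]
-0.01 36 []
-0.01 38 []
-0.01 40 []
0 34 [[np.float64(0.31), np.float64(-0.08), np.float64(-1.01), np.float64(1.14), np.float64(-0.15)]]
0 36 []
0 38 []
0 40 []
0.01 34 [[np.float64(0.38), np.float64(-0.1), np.float64(-0.99), np.float64(1.0), np.float64(-0.2)]]
0.01 36 []
0.01 38 []
0.01 40 []
```

jog_arm([
  [[0.25, 0.22, 0.2, 0], [0.25, 0.22, 0.2, 0]],
])

```text
t: 11.45
eef_pos: [0.5894, 0.0533, 0.2311]
ee_rot: [-2.698, 0.453, -2.21]
force: [-0.3, 0.4, 0.7]
width: 0.0873
gripper_force: 0.0
```

```bash
python3 plan.py 42.4 0.003
```

```text
11.45 [ 0.2661 -0.0985 -1.0164  1.207  -0.1001 -2.1847] [0.5894 0.0533 0.2311]
[[-0.5363 -0.6127  0.5804]
 [-0.7215  0.6897  0.0614]
 [-0.4379 -0.3858 -0.812 ]]
M_toolz 0.05897004559464465 Ftool [-0.4239  0.1516 -0.7115] w 0.08729065707899698 0.0 qd6 [-0.0081 -0.008   0.0067  0.0602  0.0168 -0.035 ]
wheel z [-0.641  -0.0482  0.766 ] grip [0.5745 0.0527 0.236 ]
delta units [0.0902 0.0934 0.1055]
turn deg 0.43465528739143516 -179.56534471260858
```

jog_arm([
  [[0.14, 0.14, 0.1, 0], [0.14, 0.14, 0.1, 0]],
])

```text
t: 11.7
eef_pos: [0.5856, 0.053, 0.2266]
ee_rot: [-2.707, 0.448, -2.212]
force: [-0.2, 0.1, 0.1]
width: 0.0876
gripper_force: 0.0
```

```bash
sed -i 's/tcp=g-.019\*W\[:,2\]/tcp=g+.019*R[:,2]/' plan.py; python3 plan.py 42.4 0.003
```

```text
11.7 [ 0.2907 -0.0978 -1.0161  1.153  -0.1137 -2.1508] [0.5856 0.053  0.2266]
[[-0.5392 -0.6176  0.5726]
 [-0.7221  0.6889  0.063 ]
 [-0.4334 -0.3795 -0.8174]]
M_toolz 0.0711570028622977 Ftool [-0.0083  0.129  -0.2178] w 0.08760534983378881 0.0 qd6 [-0.0101 -0.0028  0.0031  0.0282  0.0085 -0.0157]
wheel z [-0.641  -0.0482  0.766 ] grip [0.5745 0.0527 0.236 ]
delta units [0.0351 0.0507 0.0827]
turn deg 0.47751631516689186 -179.5224836848331
```

jog_arm([
  [[0.14, 0.14, 0.08, 0], [0.14, 0.14, 0.08, 0]],
])

```text
t: 11.95
eef_pos: [0.5807, 0.0522, 0.2221]
ee_rot: [-2.716, 0.443, -2.215]
force: [0.0, 0.3, 0.6]
width: 0.0875
gripper_force: 0.0
```

jog_arm([
  [[0, 0, 0.05, 0], [0, 0, 0.05, 0]],
])

```text
t: 12.2
eef_pos: [0.5829, 0.0518, 0.2202]
ee_rot: [-2.718, 0.442, -2.216]
force: [-0.3, 0.5, 0.1]
width: 0.0874
gripper_force: 0.0
```

```bash
python3 plan.py 42.4 0.003
```

```text
12.2 [ 0.3048 -0.0923 -1.016   1.113  -0.1206 -2.1238] [0.5829 0.0518 0.2202]
[[-0.5438 -0.6224  0.5629]
 [-0.7221  0.6888  0.0639]
 [-0.4275 -0.3717 -0.8241]]
M_toolz 0.014803508153438002 Ftool [-0.167   0.5013 -0.2087] w 0.08744430957935817 0.0 qd6 [ 0.0029 -0.002  -0.0021 -0.0154 -0.0092  0.0103]
wheel z [-0.641  -0.0482  0.766 ] grip [0.5745 0.0527 0.236 ]
delta units [-0.0488 -0.      0.0223]
turn deg 0.474883266804257 -179.52511673319574
```

jog_arm([
  [[-0.05, 0, 0.02, 0.1], [-0.05, 0, 0.02, 0.1], [-0.05, 0, 0.02, 0.1], [-0.05, 0, 0.02, 0.1], [-0.05, 0, 0.02, 0.1], [-0.05, 0, 0.02, 0.1], [-0.05, 0, 0.02, 0.1], [-0.05, 0, 0.02, 0.1]],
], grip=5, squeeze=25)

```text
t: 13.2
eef_pos: [0.5844, 0.0548, 0.22]
ee_rot: [-2.723, 0.446, -2.224]
force: [-7.3, 1.8, 3.4]
width: 0.0156
gripper_force: 24.9
```

```bash
python3 plan.py 42.4 0.003
```

```text
13.2 [ 0.3076 -0.0887 -1.0136  1.1175 -0.1201 -2.1385] [0.5844 0.0548 0.22  ]
[[-0.5483 -0.6191  0.5622]
 [-0.7167  0.6943  0.0656]
 [-0.431  -0.367  -0.8244]]
M_toolz 0.011728724940774815 Ftool [ 1.2667  4.5752 -6.7738] w 0.01564128194255717 24.90316193550825 qd6 [-0.0007 -0.0063  0.0001 -0.     -0.0057  0.0002]
wheel z [-0.641  -0.0482  0.766 ] grip [0.5745 0.0527 0.236 ]
delta units [-0.0009 -0.0202  0.0022]
turn deg 0.025305734256608852 -179.97469426574338
```

jog_arm([
  [[0, 0, 0, -0.8], [0, 0, 0, -1.6], [0, 0, 0, -2.4], [0, 0, 0, -3.2]],
], squeeze=45)

```text
t: 13.7
eef_pos: [0.5845, 0.0546, 0.2201]
ee_rot: [-2.621, 0.317, -1.954]
force: [-4.3, 5.0, 0.4]
width: 0.0153
gripper_force: 45.1
```

```bash
cat > m.py <<'E'
from station import arm
import numpy as np
from scipy.spatial.transform import Rotation as Ro
from h import wheelT
s=arm.get_state();R=Ro.from_euler('xyz',s['ee_rot']).as_matrix()
W,_=wheelT([.6645,.0595,np.radians(4.3)],0); y=W.T@R[:,1]; x=W.T@R[:,0]
phi=np.degrees(np.arctan2(-y[0],y[1]))
l="%.3f phi %.1f Mtz %.3f Maxle %.3f Ft %s w %.4f q6 %.2f qd6 %.2f tilt %.1f"%(s['t'],phi,s['moment']@R[:,2],s['moment']@W[:,2],(R.T@s['force']).round(1),s['width'],s['q'][5],s['qd'][5],np.degrees(np.arccos(-R[2,2])))
print(l); open("log.txt","a").write(l+"\n")
E
python3 m.py
```

```text
13.700 phi 58.3 Mtz 0.261 Maxle -0.278 Ft [-3.   5.3 -2.5] w 0.0153 q6 -1.86 qd6 0.55 tilt 34.5
```

jog_arm([
  [[0, 0, 0, -0.8], [0, 0, 0, -1.6], [0, 0, 0, -2.4], [0, 0, 0, -3.2]],
])

```text
t: 14.2
eef_pos: [0.5845, 0.0546, 0.2202]
ee_rot: [-2.561, 0.17, -1.709]
force: [-4.5, 3.9, -0.7]
width: 0.0156
gripper_force: 45.1
```

```bash
python3 m.py
```

```text
14.200 phi 74.4 Mtz 0.233 Maxle -0.231 Ft [-3.1  4.8 -1.7] w 0.0156 q6 -1.58 qd6 0.55 tilt 34.5
```

jog_arm([
  [[0, 0, 0, -0.8], [0, 0, 0, -1.6], [0, 0, 0, -2.4], [0, 0, 0, -3.2]],
])

```text
t: 14.7
eef_pos: [0.5847, 0.0546, 0.2203]
ee_rot: [-2.54, 0.014, -1.476]
force: [-3.2, 3.6, -1.4]
width: 0.0156
gripper_force: 44.9
```

```bash
python3 m.py
```

```text
14.700 phi 90.5 Mtz 0.118 Maxle -0.139 Ft [-3.9  3.2 -0.4] w 0.0156 q6 -1.30 qd6 0.56 tilt 34.5
```

jog_arm([
  [[0, 0, 0, -0.8], [0, 0, 0, -1.6], [0, 0, 0, -2.4], [0, 0, 0, -3.2]],
])

```text
t: 15.2
eef_pos: [0.5847, 0.0547, 0.2204]
ee_rot: [-2.555, -0.143, -1.244]
force: [-3.1, 3.5, -1.3]
width: 0.0158
gripper_force: 44.7
```

```bash
python3 m.py
```

```text
15.200 phi 106.5 Mtz 0.184 Maxle -0.227 Ft [-4.4  1.9 -0.5] w 0.0158 q6 -1.02 qd6 0.55 tilt 34.5
```

jog_arm([
  [[0, 0, 0, -0.8], [0, 0, 0, -1.6], [0, 0, 0, -2.4], [0, 0, 0, -3.2]],
])

```text
t: 15.7
eef_pos: [0.5848, 0.0548, 0.2204]
ee_rot: [-2.607, -0.292, -1.002]
force: [-1.2, 2.4, -1.2]
width: 0.0153
gripper_force: 44.5
```

```bash
python3 m.py
```

```text
15.700 phi 122.5 Mtz 0.116 Maxle -0.165 Ft [-2.8 -0.   0.5] w 0.0153 q6 -0.74 qd6 0.55 tilt 34.5
```

jog_arm([
  [[0, 0, 0, -0.8], [0, 0, 0, -1.6], [0, 0, 0, -2.4], [0, 0, 0, -3.2]],
])

```text
t: 16.2
eef_pos: [0.5848, 0.0549, 0.2204]
ee_rot: [-2.7, -0.424, -0.739]
force: [-0.4, 3.6, -1.3]
width: 0.0145
gripper_force: 44.5
```

```bash
python3 m.py
```

```text
16.200 phi 138.5 Mtz 0.142 Maxle -0.209 Ft [-3.1 -2.1  1.1] w 0.0145 q6 -0.46 qd6 0.56 tilt 34.5
```

```bash
sed -i 's/^print(l)/l+=" e6 %.3f"%s["joint_efforts"][5]\nprint(l)/' m.py; python3 m.py
```

```text
16.200 phi 138.5 Mtz 0.142 Maxle -0.209 Ft [-3.1 -2.1  1.1] w 0.0145 q6 -0.46 qd6 0.56 tilt 34.5 e6 -0.828
```

jog_arm([
  [[0, 0, 0, -0.8], [0, 0, 0, -1.6], [0, 0, 0, -2.4], [0, 0, 0, -3.2]],
])

```text
t: 16.7
eef_pos: [0.5849, 0.0549, 0.2205]
ee_rot: [-2.834, -0.527, -0.447]
force: [0.7, 1.9, -1.5]
width: 0.0139
gripper_force: 44.7
```

```bash
python3 m.py
```

```text
16.700 phi 154.5 Mtz 0.078 Maxle -0.156 Ft [-1.  -1.6  1.7] w 0.0139 q6 -0.18 qd6 0.56 tilt 34.5 e6 -0.823
```

jog_arm([
  [[0, 0, 0, -0.8], [0, 0, 0, -1.6], [0, 0, 0, -2.4], [0, 0, 0, -3.2]],
])

```text
t: 17.2
eef_pos: [0.5849, 0.055, 0.2205]
ee_rot: [-3.006, -0.589, -0.125]
force: [-0.4, 3.6, -1.1]
width: 0.0133
gripper_force: 45.0
```

```bash
python3 m.py
```

```text
17.200 phi 170.4 Mtz 0.179 Maxle -0.241 Ft [-1.4 -3.5  0.9] w 0.0133 q6 0.10 qd6 0.56 tilt 34.5 e6 -0.707
```

jog_arm([
  [[0, 0, 0, -0.8], [0, 0, 0, -1.6], [0, 0, 0, -2.4], [0, 0, 0, -3.2]],
])

```text
t: 17.7
eef_pos: [0.585, 0.0551, 0.2205]
ee_rot: [3.087, -0.6, 0.212]
force: [-1.2, 6.3, -1.1]
width: 0.014
gripper_force: 45.6
```

```bash
python3 m.py
```

```text
17.700 phi -173.7 Mtz 0.381 Maxle -0.410 Ft [-0.5 -6.5  0.7] w 0.0140 q6 0.38 qd6 0.55 tilt 34.5 e6 -0.579
```

jog_arm([
  [[0, 0, 0, -0.8], [0, 0, 0, -1.6], [0, 0, 0, -2.4], [0, 0, 0, -3.2]],
])

```text
t: 18.2
eef_pos: [0.585, 0.0552, 0.2204]
ee_rot: [2.905, -0.559, 0.543]
force: [-0.5, 6.8, -1.5]
width: 0.0143
gripper_force: 46.2
```

```bash
python3 m.py
```

```text
18.200 phi -157.7 Mtz 0.355 Maxle -0.396 Ft [ 1.8 -6.6  1.4] w 0.0143 q6 0.66 qd6 0.56 tilt 34.5 e6 -0.532
```

jog_arm([
  [[0, 0, 0, -0.8], [0, 0, 0, -1.6], [0, 0, 0, -2.4], [0, 0, 0, -3.2]],
])

```text
t: 18.7
eef_pos: [0.585, 0.0553, 0.2204]
ee_rot: [2.753, -0.473, 0.849]
force: [-1.2, 8.2, -1.0]
width: 0.0146
gripper_force: 46.4
```

```bash
python3 m.py
```

```text
18.700 phi -141.7 Mtz 0.380 Maxle -0.434 Ft [ 4.3 -7.1  0.7] w 0.0146 q6 0.94 qd6 0.56 tilt 34.5 e6 -0.531
```

jog_arm([
  [[0, 0, 0, -0.8], [0, 0, 0, -1.6], [0, 0, 0, -2.4], [0, 0, 0, -3.2]],
])

```text
t: 19.2
eef_pos: [0.5849, 0.0554, 0.2204]
ee_rot: [2.642, -0.352, 1.124]
force: [-2.1, 6.3, -2.0]
width: 0.0154
gripper_force: 46.4
```

```bash
python3 m.py
```

```text
19.200 phi -125.7 Mtz 0.486 Maxle -0.560 Ft [ 3.8 -5.8  0.9] w 0.0154 q6 1.21 qd6 0.55 tilt 34.5 e6 -0.466
```

jog_arm([
  [[0, 0, 0, -0.8], [0, 0, 0, -1.6], [0, 0, 0, -2.4], [0, 0, 0, -3.2]],
])

```text
t: 19.7
eef_pos: [0.5848, 0.0555, 0.2203]
ee_rot: [2.573, -0.209, 1.374]
force: [-2.9, 6.5, -2.1]
width: 0.0154
gripper_force: 46.0
```

```bash
python3 m.py
```

```text
19.700 phi -109.6 Mtz 0.368 Maxle -0.457 Ft [ 5.3 -5.2  0.5] w 0.0154 q6 1.49 qd6 0.56 tilt 34.5 e6 -0.503
```

jog_arm([
  [[0, 0, 0, -0.8], [0, 0, 0, -1.6], [0, 0, 0, -2.4], [0, 0, 0, -3.2]],
])

```text
t: 20.2
eef_pos: [0.5847, 0.0555, 0.2203]
ee_rot: [2.541, -0.055, 1.609]
force: [-3.7, 6.4, -1.5]
width: 0.0156
gripper_force: 45.4
```

```bash
python3 m.py
```

```text
20.200 phi -93.5 Mtz 0.277 Maxle -0.355 Ft [ 6.5 -3.9 -0.5] w 0.0156 q6 1.77 qd6 0.56 tilt 34.5 e6 -0.565
```

jog_arm([
  [[0, 0, 0, -0.8], [0, 0, 0, -1.6], [0, 0, 0, -2.4], [0, 0, 0, -3.2]],
])

```text
t: 20.7
eef_pos: [0.5846, 0.0555, 0.2202]
ee_rot: [2.547, 0.103, 1.84]
force: [-2.4, 5.8, -1.6]
width: 0.0151
gripper_force: 45.0
```

```bash
python3 m.py
```

```text
20.700 phi -77.5 Mtz 0.307 Maxle -0.427 Ft [ 6.4 -1.2  0.4] w 0.0151 q6 2.05 qd6 0.56 tilt 34.5 e6 -0.573
```

jog_arm([
  [[0, 0, 0, -0.8], [0, 0, 0, -1.6], [0, 0, 0, -2.4], [0, 0, 0, -3.2]],
])

```text
t: 21.2
eef_pos: [0.5845, 0.0555, 0.2201]
ee_rot: [2.59, 0.255, 2.078]
force: [-5.3, 5.9, -0.8]
width: 0.0151
gripper_force: 44.8
```

```bash
python3 m.py; cat > an.py <<'E'
import re,numpy as np
from scipy.optimize import least_squares
d={}
for l in open("log.txt"):
    v=re.findall(r"^(\S+) phi (\S+) Mtz (\S+) Maxle (\S+)",l)[0]; e=re.findall(r"e6 (\S+)",l)
    d[float(v[0])]=[float(v[1]),float(v[2]),float(e[0]) if e else np.nan,np.sign(float(re.findall(r"qd6 (\S+)",l)[0]))]
a=np.array(list(d.values())); ph=np.radians(a[:,0])
for c,off in((1,0),(2,0)):
    m=~np.isnan(a[:,c]); f=ph[m]; dr=a[m,3]
    A=np.c_[dr,np.cos(f),np.sin(f)]
    if c==2: A=np.c_[A,]
    x,*_=np.linalg.lstsq(A,a[m,c],rcond=None)
    # extra moment (tool z) G=K*sin(phi-psi): heavy at bottom -> zero, rising as it goes on past bottom
    print(c,"D %.3f amp %.3f"%(x[0],np.hypot(x[1],x[2])),"peak phi %.1f"%np.degrees(np.arctan2(x[2],x[1])),"bottom phi %.1f"%(np.degrees(np.arctan2(x[2],x[1]))-90),(a[m,c]-A@x).round(3))
E
python3 an.py
```

```text
21.200 phi -61.4 Mtz 0.321 Maxle -0.455 Ft [ 7.6 -0.9 -1.9] w 0.0151 q6 2.33 qd6 0.55 tilt 34.5 e6 -0.612
1 D 0.264 amp 0.109 peak phi -87.7 bottom phi -177.7 [ 0.087  0.072 -0.038  0.025 -0.054 -0.047 -0.136 -0.063  0.109  0.054
  0.052  0.136  0.003 -0.095 -0.064 -0.041]
2 D -0.795 amp 0.304 peak phi -119.9 bottom phi -209.9 [ 0.028 -0.051 -0.017  0.036  0.023 -0.018  0.027 -0.007 -0.042 -0.002
  0.024]
```

The one-way fit shows an extra ripple from the slightly off-axis grip. I'll sweep back and average the two directions.

jog_arm([
  [[0, 0, 0, 0.8], [0, 0, 0, 1.6], [0, 0, 0, 2.4], [0, 0, 0, 3.2]],
])

```text
t: 21.7
eef_pos: [0.5846, 0.0555, 0.2202]
ee_rot: [2.547, 0.101, 1.837]
force: [-2.9, 3.3, -2.3]
width: 0.0153
gripper_force: 45.1
```

```bash
python3 m.py
```

```text
21.700 phi -77.7 Mtz -0.184 Maxle 0.046 Ft [ 4.1 -2.6  0.5] w 0.0153 q6 2.05 qd6 -0.56 tilt 34.5 e6 0.735
```

jog_arm([
  [[0, 0, 0, 0.8], [0, 0, 0, 1.6], [0, 0, 0, 2.4], [0, 0, 0, 3.2]],
])

```text
t: 22.2
eef_pos: [0.5847, 0.0555, 0.2203]
ee_rot: [2.542, -0.057, 1.606]
force: [-1.8, 3.7, -3.2]
width: 0.0158
gripper_force: 44.9
```

```bash
python3 m.py
```

```text
22.200 phi -93.8 Mtz -0.149 Maxle 0.010 Ft [ 3.6 -3.3  1.8] w 0.0158 q6 1.77 qd6 -0.56 tilt 34.5 e6 0.720
```

jog_arm([
  [[0, 0, 0, 0.8], [0, 0, 0, 1.6], [0, 0, 0, 2.4], [0, 0, 0, 3.2]],
])

```text
t: 22.7
eef_pos: [0.5847, 0.0553, 0.2203]
ee_rot: [2.573, -0.212, 1.371]
force: [-1.4, 3.4, -3.3]
width: 0.0156
gripper_force: 44.7
```

```bash
python3 m.py
```

```text
22.700 phi -109.8 Mtz -0.280 Maxle 0.172 Ft [ 2.3 -3.8  2.2] w 0.0156 q6 1.49 qd6 -0.55 tilt 34.5 e6 0.595
```

jog_arm([
  [[0, 0, 0, 0.8], [0, 0, 0, 1.6], [0, 0, 0, 2.4], [0, 0, 0, 3.2]],
])

```text
t: 23.2
eef_pos: [0.5847, 0.0553, 0.2204]
ee_rot: [2.644, -0.354, 1.12]
force: [-3.4, 3.4, -2.2]
width: 0.0149
gripper_force: 44.7
```

```bash
python3 m.py
```

```text
23.200 phi -125.9 Mtz -0.183 Maxle 0.099 Ft [ 0.7 -5.3  0.1] w 0.0149 q6 1.21 qd6 -0.55 tilt 34.5 e6 0.735
```

jog_arm([
  [[0, 0, 0, 0.8], [0, 0, 0, 1.6], [0, 0, 0, 2.4], [0, 0, 0, 3.2]],
])

```text
t: 23.7
eef_pos: [0.5847, 0.0552, 0.2204]
ee_rot: [2.755, -0.474, 0.845]
force: [-4.6, 2.8, -1.4]
width: 0.015
gripper_force: 44.5
```

```bash
python3 m.py
```

```text
23.700 phi -141.9 Mtz -0.246 Maxle 0.179 Ft [-1.5 -5.2 -1.3] w 0.0150 q6 0.93 qd6 -0.55 tilt 34.5 e6 0.678
```

jog_arm([
  [[0, 0, 0, 0.8], [0, 0, 0, 1.6], [0, 0, 0, 2.4], [0, 0, 0, 3.2]],
])

```text
t: 24.2
eef_pos: [0.5847, 0.0551, 0.2204]
ee_rot: [2.907, -0.56, 0.539]
force: [-4.6, 4.4, -0.0]
width: 0.0146
gripper_force: 44.6
```

```bash
python3 m.py
```

```text
24.200 phi -157.9 Mtz -0.182 Maxle 0.130 Ft [-1.4 -5.7 -2.3] w 0.0146 q6 0.65 qd6 -0.55 tilt 34.5 e6 0.761
```

jog_arm([
  [[0, 0, 0, 0.8], [0, 0, 0, 1.6], [0, 0, 0, 2.4], [0, 0, 0, 3.2]],
])

```text
t: 24.7
eef_pos: [0.5846, 0.055, 0.2204]
ee_rot: [3.09, -0.6, 0.208]
force: [-5.6, 4.9, 0.9]
width: 0.0138
gripper_force: 44.7
```

```bash
python3 m.py
```

```text
24.700 phi -173.9 Mtz -0.170 Maxle 0.123 Ft [-3.2 -5.8 -3.6] w 0.0138 q6 0.37 qd6 -0.55 tilt 34.5 e6 0.740
```

jog_arm([
  [[0, 0, 0, 0.8], [0, 0, 0, 1.6], [0, 0, 0, 2.4], [0, 0, 0, 3.2]],
])

```text
t: 25.2
eef_pos: [0.5846, 0.0551, 0.2203]
ee_rot: [-3.003, -0.588, -0.129]
force: [-4.8, 2.2, 0.1]
width: 0.0138
gripper_force: 45.0
```

```bash
python3 m.py
```

```text
25.200 phi 170.2 Mtz -0.273 Maxle 0.195 Ft [-4.1 -1.9 -2.6] w 0.0138 q6 0.09 qd6 -0.55 tilt 34.5 e6 0.637
```

jog_arm([
  [[0, 0, 0, 0.8], [0, 0, 0, 1.6], [0, 0, 0, 2.4], [0, 0, 0, 3.2]],
])

```text
t: 25.7
eef_pos: [0.5846, 0.0552, 0.2203]
ee_rot: [-2.832, -0.525, -0.451]
force: [-3.6, 0.8, 0.5]
width: 0.0138
gripper_force: 45.6
```

```bash
python3 m.py
```

```text
25.700 phi 154.3 Mtz -0.469 Maxle 0.357 Ft [-2.9  0.2 -2.4] w 0.0138 q6 -0.19 qd6 -0.55 tilt 34.5 e6 0.507
```

jog_arm([
  [[0, 0, 0, 0.8], [0, 0, 0, 1.6], [0, 0, 0, 2.4], [0, 0, 0, 3.2]],
])

```text
t: 26.2
eef_pos: [0.5846, 0.0551, 0.2203]
ee_rot: [-2.698, -0.422, -0.742]
force: [-1.6, 0.9, -1.7]
width: 0.0145
gripper_force: 46.0
```

```bash
python3 m.py
```

```text
26.200 phi 138.3 Mtz -0.444 Maxle 0.333 Ft [-2.3  0.8  0.6] w 0.0145 q6 -0.46 qd6 -0.55 tilt 34.5 e6 0.505
```

jog_arm([
  [[0, 0, 0, 0.8], [0, 0, 0, 1.6], [0, 0, 0, 2.4], [0, 0, 0, 3.2]],
])

```text
t: 26.7
eef_pos: [0.5846, 0.0551, 0.2203]
ee_rot: [-2.606, -0.29, -1.005]
force: [-3.5, 1.1, -1.8]
width: 0.0146
gripper_force: 46.3
```

```bash
python3 m.py
```

```text
26.700 phi 122.3 Mtz -0.449 Maxle 0.329 Ft [-3.2  2.5 -0.4] w 0.0146 q6 -0.74 qd6 -0.56 tilt 34.5 e6 0.521
```

jog_arm([
  [[0, 0, 0, 0.8], [0, 0, 0, 1.6], [0, 0, 0, 2.4], [0, 0, 0, 3.2]],
])

```text
t: 27.2
eef_pos: [0.5845, 0.0552, 0.2204]
ee_rot: [-2.554, -0.14, -1.247]
force: [-4.9, 1.4, -0.1]
width: 0.0152
gripper_force: 46.5
```

```bash
python3 m.py
```

```text
27.200 phi 106.3 Mtz -0.407 Maxle 0.297 Ft [-2.9  3.3 -2.6] w 0.0152 q6 -1.02 qd6 -0.55 tilt 34.5 e6 0.456
```

jog_arm([
  [[0, 0, 0, 0.8], [0, 0, 0, 1.6], [0, 0, 0, 2.4], [0, 0, 0, 3.2]],
])

```text
t: 27.7
eef_pos: [0.5845, 0.0551, 0.2204]
ee_rot: [-2.539, 0.017, -1.478]
force: [-6.2, 0.9, -0.0]
width: 0.0154
gripper_force: 46.2
```

```bash
python3 m.py
```

```text
27.700 phi 90.3 Mtz -0.487 Maxle 0.381 Ft [-1.5  5.1 -3.4] w 0.0154 q6 -1.30 qd6 -0.56 tilt 34.5 e6 0.501
```

jog_arm([
  [[0, 0, 0, 0.8], [0, 0, 0, 1.6], [0, 0, 0, 2.4], [0, 0, 0, 3.2]],
])

```text
t: 28.2
eef_pos: [0.5845, 0.0551, 0.2204]
ee_rot: [-2.562, 0.173, -1.711]
force: [-6.6, 3.0, 0.9]
width: 0.0159
gripper_force: 45.6
```

```bash
python3 m.py
```

```text
28.200 phi 74.2 Mtz -0.353 Maxle 0.254 Ft [-2.1  5.5 -4.2] w 0.0159 q6 -1.58 qd6 -0.56 tilt 34.5 e6 0.573
```

jog_arm([
  [[0, 0, 0, 0.8], [0, 0, 0, 1.6], [0, 0, 0, 2.4], [0, 0, 0, 3.2]],
])

```text
t: 28.7
eef_pos: [0.5845, 0.055, 0.2204]
ee_rot: [-2.622, 0.32, -1.957]
force: [-8.0, 2.6, 1.5]
width: 0.0152
gripper_force: 45.2
```

```bash
python3 m.py; cat > an2.py <<'E'
import re,numpy as np
d={}
for l in open("log.txt"):
    v=re.findall(r"^(\S+) phi (\S+) Mtz (\S+) Maxle (\S+)",l)[0]; e=re.findall(r"e6 (\S+)",l)
    d[float(v[0])]=[float(v[1])%360,float(v[2]),float(v[3]),float(e[0]) if e else np.nan,np.sign(float(re.findall(r"qd6 (\S+)",l)[0]))]
a=np.array(list(d.values())); F=a[a[:,4]>0]; B=a[a[:,4]<0]
P=[]
for b in B:
    i=np.abs(F[:,0]-b[0]).argmin()
    if abs(F[i,0]-b[0])<3: P.append(np.r_[b[0],(F[i,1:4]+b[1:4])/2,(F[i,1:4]-b[1:4])/2])
P=np.array(P)[::-1]; P=P[P[:,0].argsort()]; print(P.round(3))
for name,c,sgn in(("Mtz",1,1),("-Maxle",2,-1),("e6",3,1)):
    for const in(0,1):
        m=~np.isnan(P[:,c]); f=np.radians(P[m,0]); A=np.c_[np.cos(f),np.sin(f),np.ones(len(f))][:,:2+const]
        x,*_=np.linalg.lstsq(A,sgn*P[m,c],rcond=None); r=sgn*P[m,c]-A@x
        print(name,const,"amp %.3f bottom phi %.1f"%(np.hypot(*x[:2]),np.degrees(np.arctan2(x[1],x[0]))-90),x[2:],"rms %.3f"%r.std())
E
python3 an2.py
```

```text
28.700 phi 58.1 Mtz -0.334 Maxle 0.259 Ft [ 0.1  6.4 -5.6] w 0.0152 q6 -1.86 qd6 -0.56 tilt 34.5 e6 0.625
[[ 5.810e+01 -3.700e-02 -1.000e-02        nan  2.980e-01 -2.680e-01
         nan]
 [ 7.420e+01 -6.000e-02  1.100e-02        nan  2.930e-01 -2.420e-01
         nan]
 [ 9.030e+01 -1.840e-01  1.210e-01        nan  3.020e-01 -2.600e-01
         nan]
 [ 1.063e+02 -1.110e-01  3.500e-02        nan  2.960e-01 -2.620e-01
         nan]
 [ 1.223e+02 -1.660e-01  8.200e-02        nan  2.830e-01 -2.470e-01
         nan]
 [ 1.383e+02 -1.510e-01  6.200e-02 -1.610e-01  2.930e-01 -2.710e-01
  -6.660e-01]
 [ 1.543e+02 -1.950e-01  1.000e-01 -1.580e-01  2.730e-01 -2.560e-01
  -6.650e-01]
 [ 1.702e+02 -4.700e-02 -2.300e-02 -3.500e-02  2.260e-01 -2.180e-01
  -6.720e-01]
 [ 1.861e+02  1.060e-01 -1.440e-01  8.100e-02  2.760e-01 -2.660e-01
  -6.600e-01]
 [ 2.021e+02  8.600e-02 -1.330e-01  1.140e-01  2.680e-01 -2.630e-01
  -6.470e-01]
 [ 2.181e+02  6.700e-02 -1.280e-01  7.400e-02  3.130e-01 -3.060e-01
  -6.040e-01]
 [ 2.341e+02  1.520e-01 -2.310e-01  1.340e-01  3.340e-01 -3.300e-01
  -6.000e-01]
 [ 2.502e+02  4.400e-02 -1.430e-01  4.600e-02  3.240e-01 -3.140e-01
  -5.490e-01]
 [ 2.662e+02  6.400e-02 -1.720e-01  7.800e-02  2.130e-01 -1.820e-01
  -6.420e-01]
 [ 2.823e+02  6.200e-02 -1.900e-01  8.100e-02  2.460e-01 -2.360e-01
  -6.540e-01]]
Mtz 0 amp 0.125 bottom phi -168.4 [] rms 0.064
Mtz 1 amp 0.122 bottom phi -173.2 [-0.01035017] rms 0.064
-Maxle 0 amp 0.132 bottom phi -201.0 [] rms 0.058
-Maxle 1 amp 0.138 bottom phi -169.3 [0.07087111] rms 0.047
e6 0 amp 0.126 bottom phi -176.7 [] rms 0.058
e6 1 amp 0.258 bottom phi -213.8 [-0.13878554] rms 0.039
```

```bash
cat >> an2.py <<'E'
print("with pad-flip term")
for name,c,sgn in(("Mtz",1,1),("-Maxle",2,-1),("e6",3,1)):
  for const in(0,1):
    m=~np.isnan(P[:,c]); f=np.radians(P[m,0]); A=np.c_[np.cos(f),np.sin(f),np.cos(f)*np.sign(np.sin(f)),np.ones(len(f))][:,:3+const]
    x,*_=np.linalg.lstsq(A,sgn*P[m,c],rcond=None); r=sgn*P[m,c]-A@x
    cov=np.linalg.inv(A.T@A)*r.var(); a2=x[0]**2+x[1]**2; g=np.array([-x[1],x[0]])/a2
    print(name,const,"amp %.3f bottom phi %.1f +- %.1f"%(np.sqrt(a2),(np.degrees(np.arctan2(x[1],x[0]))-90)%360,np.degrees(np.sqrt(g@cov[:2,:2]@g))),x[2:].round(3),"rms %.3f"%r.std(),r.round(2))
E
python3 an2.py | sed -n '/with/,$p'
```

```text
with pad-flip term
Mtz 0 amp 0.101 bottom phi 192.6 +- 9.4 [0.081] rms 0.041 [-0.01  0.01 -0.09  0.01 -0.03 -0.01 -0.06  0.07  0.04 -0.01 -0.04  0.04
 -0.07 -0.04 -0.02]
Mtz 1 amp 0.092 bottom phi 177.6 +- 13.5 [ 0.088 -0.025] rms 0.039 [ 0.02  0.03 -0.07  0.03 -0.02 -0.   -0.06  0.08  0.03 -0.01 -0.04  0.05
 -0.05 -0.01  0.02]
-Maxle 0 amp 0.114 bottom phi 153.9 +- 9.6 [0.07] rms 0.047 [ 0.09  0.08 -0.02  0.07  0.02  0.02 -0.04  0.06  0.01 -0.02 -0.03  0.08
  0.01  0.06  0.12]
-Maxle 1 amp 0.119 bottom phi 187.0 +- 9.0 [0.053 0.062] rms 0.035 [ 0.01  0.02 -0.06  0.04 -0.01  0.01 -0.05  0.05  0.03 -0.01 -0.04  0.05
 -0.04 -0.01  0.02]
e6 0 amp 0.084 bottom phi 188.4 +- 10.8 [0.077] rms 0.036 [-0.04 -0.04  0.07  0.01  0.02 -0.03  0.03 -0.05 -0.01  0.01]
e6 1 amp 0.157 bottom phi 155.4 +- 12.6 [ 0.05 -0.07] rms 0.033 [-0.01 -0.04  0.04  0.02  0.02 -0.04  0.02 -0.06 -0.    0.04]
```

jog_arm([
  [[0, 0, 0, 0], [0, 0, 0, -0.6], [0, 0, 0, -1.2], [0, 0, 0, -2.4]],
], grip=17.5, squeeze=60)

```text
t: 29.2
eef_pos: [0.5848, 0.0554, 0.2205]
ee_rot: [-2.572, 0.209, -1.766]
force: [-4.2, 6.0, 0.5]
width: 0.0176
gripper_force: 3.8
```

```bash
mv log.txt log1.txt; python3 m.py
```

```text
29.200 phi 70.4 Mtz 0.092 Maxle -0.200 Ft [-5.1  4.8 -2.4] w 0.0176 q6 -1.65 qd6 0.85 tilt 34.5 e6 -1.547
```

jog_arm([
  [[0, 0, 0, -1.2], [0, 0, 0, -2.4]],
])

```text
t: 29.45
eef_pos: [0.5847, 0.0545, 0.2201]
ee_rot: [-2.546, 0.092, -1.591]
force: [-2.3, 2.7, -0.7]
width: 0.0174
gripper_force: 4.0
```

```bash
python3 m.py
```

```text
29.450 phi 82.5 Mtz 0.180 Maxle -0.193 Ft [-2.5  2.5 -0.5] w 0.0174 q6 -1.44 qd6 0.83 tilt 34.5 e6 -1.230
```

jog_arm([
  [[0, 0, 0, -1.2], [0, 0, 0, -2.4]],
])

```text
t: 29.7
eef_pos: [0.5848, 0.0542, 0.2202]
ee_rot: [-2.54, -0.027, -1.418]
force: [-0.5, 0.7, -1.0]
width: 0.0174
gripper_force: 1.5
```

```bash
python3 m.py
```

```text
29.700 phi 94.5 Mtz 0.094 Maxle -0.074 Ft [-0.8  0.9  0.6] w 0.0174 q6 -1.23 qd6 0.83 tilt 34.5 e6 -1.305
```

jog_arm([
  [[0, 0, 0, -1.2], [0, 0, 0, -2.4]],
])

```text
t: 29.95
eef_pos: [0.5849, 0.0541, 0.2203]
ee_rot: [-2.555, -0.144, -1.244]
force: [-0.9, 1.1, -0.8]
width: 0.0172
gripper_force: 1.8
```

```bash
python3 m.py
```

```text
29.950 phi 106.6 Mtz 0.087 Maxle -0.058 Ft [-1.4  0.8  0.2] w 0.0172 q6 -1.02 qd6 0.83 tilt 34.5 e6 -1.301
```

jog_arm([
  [[0, 0, 0, -1.2], [0, 0, 0, -2.4]],
])

```text
t: 30.2
eef_pos: [0.5851, 0.0541, 0.2205]
ee_rot: [-2.591, -0.257, -1.065]
force: [0.0, 0.6, -0.7]
width: 0.0174
gripper_force: 2.5
```

```bash
python3 m.py
```

```text
30.200 phi 118.6 Mtz 0.094 Maxle -0.067 Ft [-0.7  0.   0.7] w 0.0174 q6 -0.81 qd6 0.83 tilt 34.5 e6 -1.280
```

jog_arm([
  [[0, 0, 0, -1.2], [0, 0, 0, -2.4]],
])

```text
t: 30.45
eef_pos: [0.5852, 0.0541, 0.2207]
ee_rot: [-2.649, -0.362, -0.874]
force: [0.7, 0.7, 0.2]
width: 0.0175
gripper_force: 3.1
```

```bash
python3 m.py
```

```text
30.450 phi 130.6 Mtz 0.086 Maxle -0.063 Ft [ 0.  -1.   0.3] w 0.0175 q6 -0.60 qd6 0.83 tilt 34.5 e6 -1.270
```

jog_arm([
  [[0, 0, 0, -1.2], [0, 0, 0, -2.4]],
])

```text
t: 30.7
eef_pos: [0.5853, 0.0542, 0.2208]
ee_rot: [-2.73, -0.454, -0.669]
force: [1.4, 0.8, -1.3]
width: 0.0174
gripper_force: 3.7
```

```bash
python3 m.py
```

```text
30.700 phi 142.5 Mtz 0.084 Maxle -0.075 Ft [-0.  -0.8  1.9] w 0.0174 q6 -0.39 qd6 0.83 tilt 34.5 e6 -1.264
```

jog_arm([
  [[0, 0, 0, -1.2], [0, 0, 0, -2.4]],
])

```text
t: 30.95
eef_pos: [0.5854, 0.0544, 0.2209]
ee_rot: [-2.835, -0.528, -0.446]
force: [2.5, 2.0, 0.3]
width: 0.0174
gripper_force: 4.4
```

```bash
python3 m.py
```

```text
30.950 phi 154.5 Mtz 0.191 Maxle -0.200 Ft [ 1.3 -2.6  1.3] w 0.0174 q6 -0.18 qd6 0.83 tilt 34.5 e6 -1.255
```

jog_arm([
  [[0, 0, 0, -1.2], [0, 0, 0, -2.4]],
])

```text
t: 31.2
eef_pos: [0.5855, 0.0546, 0.221]
ee_rot: [-2.961, -0.579, -0.207]
force: [2.4, 1.8, -1.1]
width: 0.0178
gripper_force: 5.4
```

```bash
python3 m.py
```

```text
31.200 phi 166.5 Mtz 0.112 Maxle -0.138 Ft [ 1.  -1.8  2.4] w 0.0178 q6 0.03 qd6 0.83 tilt 34.6 e6 -1.239
```

jog_arm([
  [[0, 0, 0, -1.2], [0, 0, 0, -2.4]],
])

```text
t: 31.45
eef_pos: [0.5855, 0.0549, 0.2211]
ee_rot: [-3.101, -0.602, 0.044]
force: [2.7, 2.9, -0.4]
width: 0.0174
gripper_force: 7.1
```

```bash
python3 m.py
```

```text
31.450 phi 178.4 Mtz 0.158 Maxle -0.212 Ft [ 2.1 -2.7  2.1] w 0.0174 q6 0.24 qd6 0.83 tilt 34.6 e6 -1.216
```

jog_arm([
  [[0, 0, 0, -1.2], [0, 0, 0, -2.4]],
])

```text
t: 31.7
eef_pos: [0.5856, 0.0551, 0.2211]
ee_rot: [3.039, -0.596, 0.298]
force: [2.7, 4.1, -2.1]
width: 0.0175
gripper_force: 9.5
```

```bash
python3 m.py
```

```text
31.700 phi -169.6 Mtz 0.182 Maxle -0.261 Ft [ 2.  -3.5  3.5] w 0.0175 q6 0.45 qd6 0.83 tilt 34.6 e6 -1.178
```

jog_arm([
  [[0, 0, 0, -1.2], [0, 0, 0, -2.4]],
])

```text
t: 31.95
eef_pos: [0.5856, 0.0554, 0.221]
ee_rot: [2.904, -0.56, 0.545]
force: [2.6, 4.9, -1.5]
width: 0.0175
gripper_force: 11.9
```

```bash
python3 m.py
```

```text
31.950 phi -157.7 Mtz 0.244 Maxle -0.343 Ft [ 3.2 -3.7  3. ] w 0.0175 q6 0.66 qd6 0.83 tilt 34.6 e6 -1.143
```

jog_arm([
  [[0, 0, 0, -1.2], [0, 0, 0, -2.4]],
])

```text
t: 32.2
eef_pos: [0.5855, 0.0556, 0.221]
ee_rot: [2.787, -0.499, 0.777]
force: [1.3, 5.9, -2.0]
width: 0.0174
gripper_force: 13.5
```

```bash
python3 m.py
```

```text
32.200 phi -145.6 Mtz 0.215 Maxle -0.341 Ft [ 3.5 -4.5  2.8] w 0.0174 q6 0.87 qd6 0.83 tilt 34.6 e6 -1.117
```

jog_arm([
  [[0, 0, 0, -1.2], [0, 0, 0, -2.4]],
])

```text
t: 32.45
eef_pos: [0.5854, 0.0558, 0.2209]
ee_rot: [2.692, -0.417, 0.992]
force: [0.4, 7.2, -1.9]
width: 0.018
gripper_force: 14.3
```

```bash
python3 m.py
```

```text
32.450 phi -133.6 Mtz 0.262 Maxle -0.410 Ft [ 5.  -5.1  2.3] w 0.0180 q6 1.08 qd6 0.83 tilt 34.6 e6 -1.095
```

jog_arm([
  [[0, 0, 0, -1.2], [0, 0, 0, -2.4]],
])

```text
t: 32.7
eef_pos: [0.5853, 0.056, 0.2208]
ee_rot: [2.62, -0.319, 1.191]
force: [-0.5, 7.9, -1.5]
width: 0.0178
gripper_force: 14.0
```

```bash
python3 m.py
```

```text
32.700 phi -121.6 Mtz 0.272 Maxle -0.450 Ft [ 6.3 -4.7  1.5] w 0.0178 q6 1.29 qd6 0.83 tilt 34.6 e6 -1.072
```

jog_arm([
  [[0, 0, 0, -1.2], [0, 0, 0, -2.4]],
])

```text
t: 32.95
eef_pos: [0.5851, 0.0561, 0.2206]
ee_rot: [2.572, -0.209, 1.377]
force: [-3.2, 7.7, -0.1]
width: 0.0175
gripper_force: 13.0
```

```bash
python3 m.py
```

```text
32.950 phi -109.5 Mtz 0.276 Maxle -0.442 Ft [ 6.7 -4.7 -1.2] w 0.0175 q6 1.50 qd6 0.83 tilt 34.5 e6 -1.067
```

jog_arm([
  [[0, 0, 0, -1.2], [0, 0, 0, -2.4]],
])

```text
t: 33.2
eef_pos: [0.5849, 0.056, 0.2205]
ee_rot: [2.545, -0.094, 1.553]
force: [-4.4, 7.1, -0.4]
width: 0.0179
gripper_force: 13.1
```

```bash
python3 m.py
```

```text
33.200 phi -97.4 Mtz 0.278 Maxle -0.434 Ft [ 7.  -4.3 -1.7] w 0.0179 q6 1.70 qd6 0.83 tilt 34.5 e6 -1.040
```

jog_arm([
  [[0, 0, 0, -1.2], [0, 0, 0, -2.4]],
])

```text
t: 33.45
eef_pos: [0.5847, 0.0558, 0.2203]
ee_rot: [2.54, 0.025, 1.726]
force: [-4.7, 8.3, -0.7]
width: 0.0173
gripper_force: 13.7
```

```bash
python3 m.py
```

```text
33.450 phi -85.4 Mtz 0.386 Maxle -0.541 Ft [ 8.9 -3.1 -1.5] w 0.0173 q6 1.91 qd6 0.83 tilt 34.5 e6 -1.034
```

jog_arm([
  [[0, 0, 0, -1.2], [0, 0, 0, -2.4]],
])

```text
t: 33.7
eef_pos: [0.5846, 0.0556, 0.2202]
ee_rot: [2.554, 0.143, 1.9]
force: [-4.5, 8.1, -0.6]
width: 0.018
gripper_force: 14.2
```

```bash
python3 m.py
```

```text
33.700 phi -73.4 Mtz 0.327 Maxle -0.472 Ft [ 9.1 -1.  -1.5] w 0.0180 q6 2.12 qd6 0.83 tilt 34.5 e6 -1.027
```

jog_arm([
  [[0, 0, 0, 1.2], [0, 0, 0, 2.4]],
])

```text
t: 33.95
eef_pos: [0.5849, 0.054, 0.2204]
ee_rot: [2.54, 0.023, 1.717]
force: [0.8, 0.7, -0.8]
width: 0.0177
gripper_force: 4.6
```

```bash
python3 m.py
```

```text
33.950 phi -85.9 Mtz -0.200 Maxle 0.256 Ft [0.6 0.3 1.1] w 0.0177 q6 1.91 qd6 -0.83 tilt 34.5 e6 1.284
```

jog_arm([
  [[0, 0, 0, 1.2], [0, 0, 0, 2.4]],
])

```text
t: 34.2
eef_pos: [0.5848, 0.0538, 0.2202]
ee_rot: [2.546, -0.095, 1.544]
force: [-2.6, -0.1, -0.3]
width: 0.0173
gripper_force: 0.9
```

```bash
python3 m.py
```

```text
34.200 phi -97.9 Mtz -0.077 Maxle 0.147 Ft [-0.2 -2.3 -1.2] w 0.0173 q6 1.70 qd6 -0.83 tilt 34.5 e6 1.327
```

jog_arm([
  [[0, 0, 0, 1.2], [0, 0, 0, 2.4]],
])

```text
t: 34.45
eef_pos: [0.5845, 0.0536, 0.22]
ee_rot: [2.574, -0.21, 1.367]
force: [-3.0, 0.1, -0.1]
width: 0.0175
gripper_force: 2.0
```

```bash
python3 m.py
```

```text
34.450 phi -110.0 Mtz -0.092 Maxle 0.157 Ft [-0.6 -2.5 -1.6] w 0.0175 q6 1.49 qd6 -0.83 tilt 34.5 e6 1.290
```

jog_arm([
  [[0, 0, 0, 1.2], [0, 0, 0, 2.4]],
])

```text
t: 34.7
eef_pos: [0.5843, 0.0535, 0.2197]
ee_rot: [2.623, -0.319, 1.181]
force: [-4.3, -0.3, -0.3]
width: 0.0174
gripper_force: 3.6
```

```bash
python3 m.py
```

```text
34.700 phi -122.0 Mtz -0.230 Maxle 0.291 Ft [-1.9 -3.2 -2.2] w 0.0174 q6 1.28 qd6 -0.83 tilt 34.4 e6 1.229
```

jog_arm([
  [[0, 0, 0, 1.2], [0, 0, 0, 2.4]],
])

```text
t: 34.95
eef_pos: [0.584, 0.0536, 0.2195]
ee_rot: [2.695, -0.416, 0.983]
force: [-6.3, 0.8, 0.7]
width: 0.0176
gripper_force: 4.4
```

```bash
python3 m.py
```

```text
34.950 phi -134.1 Mtz -0.187 Maxle 0.239 Ft [-2.3 -4.4 -4.1] w 0.0176 q6 1.07 qd6 -0.83 tilt 34.4 e6 1.207
```

jog_arm([
  [[0, 0, 0, 1.2], [0, 0, 0, 2.4]],
])

```text
t: 35.2
eef_pos: [0.5839, 0.0538, 0.2193]
ee_rot: [2.79, -0.497, 0.768]
force: [-6.4, 0.7, 0.1]
width: 0.0175
gripper_force: 5.0
```

```bash
python3 m.py
```

```text
35.200 phi -146.1 Mtz -0.223 Maxle 0.252 Ft [-3.6 -4.  -3.6] w 0.0175 q6 0.86 qd6 -0.83 tilt 34.4 e6 1.196
```

jog_arm([
  [[0, 0, 0, 1.2], [0, 0, 0, 2.4]],
])

```text
t: 35.45
eef_pos: [0.5838, 0.0541, 0.2191]
ee_rot: [2.908, -0.558, 0.536]
force: [-7.1, 2.7, 0.3]
width: 0.0171
gripper_force: 5.5
```

```bash
python3 m.py
```

```text
35.450 phi -158.0 Mtz -0.200 Maxle 0.187 Ft [-3.8 -5.1 -4.1] w 0.0171 q6 0.65 qd6 -0.83 tilt 34.4 e6 1.187
```

jog_arm([
  [[0, 0, 0, 1.2], [0, 0, 0, 2.4]],
])

```text
t: 35.7
eef_pos: [0.5837, 0.0544, 0.2191]
ee_rot: [3.043, -0.593, 0.29]
force: [-7.2, 3.5, -1.5]
width: 0.0174
gripper_force: 6.2
```

```bash
python3 m.py
```

```text
35.700 phi -170.0 Mtz -0.218 Maxle 0.171 Ft [-5.8 -5.2 -2.6] w 0.0174 q6 0.44 qd6 -0.83 tilt 34.4 e6 1.175
```

jog_arm([
  [[0, 0, 0, 1.2], [0, 0, 0, 2.4]],
])

```text
t: 35.95
eef_pos: [0.5838, 0.0547, 0.2191]
ee_rot: [-3.097, -0.599, 0.037]
force: [-7.3, 4.3, -0.7]
width: 0.0175
gripper_force: 7.2
```

```bash
python3 m.py
```

```text
35.950 phi 178.1 Mtz -0.235 Maxle 0.161 Ft [-6.3 -4.7 -3.2] w 0.0175 q6 0.23 qd6 -0.83 tilt 34.4 e6 1.157
```

jog_arm([
  [[0, 0, 0, 1.2], [0, 0, 0, 2.4]],
])

```text
t: 36.2
eef_pos: [0.5838, 0.055, 0.2192]
ee_rot: [-2.958, -0.575, -0.212]
force: [-6.8, 5.0, -2.0]
width: 0.0176
gripper_force: 8.8
```

```bash
python3 m.py
```

```text
36.200 phi 166.2 Mtz -0.254 Maxle 0.138 Ft [-7.5 -3.8 -1.8] w 0.0176 q6 0.02 qd6 -0.83 tilt 34.4 e6 1.137
```

jog_arm([
  [[0, 0, 0, 1.2], [0, 0, 0, 2.4]],
])

```text
t: 36.45
eef_pos: [0.5838, 0.0553, 0.2192]
ee_rot: [-2.833, -0.524, -0.45]
force: [-5.5, 6.3, -2.0]
width: 0.0174
gripper_force: 11.3
```

```bash
python3 m.py
```

```text
36.450 phi 154.3 Mtz -0.345 Maxle 0.203 Ft [-7.6 -3.8 -1. ] w 0.0174 q6 -0.19 qd6 -0.83 tilt 34.4 e6 1.106
```

jog_arm([
  [[0, 0, 0, 1.2], [0, 0, 0, 2.4]],
])

```text
t: 36.7
eef_pos: [0.5839, 0.0555, 0.2193]
ee_rot: [-2.728, -0.449, -0.672]
force: [-7.2, 5.6, -1.8]
width: 0.0174
gripper_force: 14.2
```

```bash
python3 m.py
```

```text
36.700 phi 142.3 Mtz -0.337 Maxle 0.161 Ft [-9.  -0.8 -2.2] w 0.0174 q6 -0.40 qd6 -0.83 tilt 34.4 e6 1.064
```

jog_arm([
  [[0, 0, 0, 1.2], [0, 0, 0, 2.4]],
])

```text
t: 36.95
eef_pos: [0.584, 0.0558, 0.2194]
ee_rot: [-2.647, -0.357, -0.876]
force: [-6.8, 8.0, -2.5]
width: 0.018
gripper_force: 15.9
```

```bash
python3 m.py
```

```text
36.950 phi 130.4 Mtz -0.358 Maxle 0.163 Ft [-10.7  -0.5  -1.2] w 0.0180 q6 -0.61 qd6 -0.83 tilt 34.4 e6 1.055
```

jog_arm([
  [[0, 0, 0, 1.2], [0, 0, 0, 2.4]],
])

```text
t: 37.2
eef_pos: [0.5842, 0.056, 0.2196]
ee_rot: [-2.59, -0.252, -1.066]
force: [-5.3, 6.9, -2.9]
width: 0.0176
gripper_force: 16.9
```

```bash
python3 m.py
```

```text
37.200 phi 118.4 Mtz -0.333 Maxle 0.121 Ft [-9.1  1.5 -0.1] w 0.0176 q6 -0.81 qd6 -0.83 tilt 34.5 e6 1.042
```

jog_arm([
  [[0, 0, 0, 1.2], [0, 0, 0, 2.4]],
])

```text
t: 37.45
eef_pos: [0.5843, 0.0561, 0.2197]
ee_rot: [-2.554, -0.139, -1.245]
force: [-4.0, 7.8, -2.9]
width: 0.0179
gripper_force: 16.6
```

```bash
python3 m.py; cat > an3.py <<'E'
import re,numpy as np
rows=[]
for l in list(open("log.txt"))[1:]:
    g=lambda k:float(re.findall(k+r" (\S+)",l)[0])
    rows.append([g("phi")%360,g("Mtz"),g("Maxle"),g("e6"),np.sign(g("qd6"))])
a=np.array(rows); f=np.radians(a[:,0]); d=a[:,4]
beta=np.radians(5)
f=f-beta*d
for nm,c,s in(("Mtz",1,1),("-Maxle",2,-1),("e6",3,1)):
  for lab,A in (("D",np.c_[np.cos(f),np.sin(f),d]),("D+const",np.c_[np.cos(f),np.sin(f),d,0*d+1])):
    for w,m in(("all",d!=0),("fwd",d>0)):
        if w=="fwd" and lab!="D": continue
        x,*_=np.linalg.lstsq(A[m],s*a[m,c],rcond=None); r=s*a[m,c]-A[m]@x
        print(nm,lab,w,"amp %.3f bottom %.1f"%(np.hypot(*x[:2]),(np.degrees(np.arctan2(x[1],x[0]))-90)%360),x[2:].round(3),"rms %.3f"%r.std())
E
python3 an3.py
```

```text
37.450 phi 106.4 Mtz -0.295 Maxle 0.071 Ft [-8.9  2.   0.6] w 0.0179 q6 -1.02 qd6 -0.83 tilt 34.5 e6 1.040
Mtz D all amp 0.113 bottom 206.3 [0.223] rms 0.036
Mtz D fwd amp 0.121 bottom 206.9 [0.224] rms 0.031
Mtz D+const all amp 0.111 bottom 203.3 [ 0.224 -0.005] rms 0.036
-Maxle D all amp 0.113 bottom 158.3 [0.235] rms 0.103
-Maxle D fwd amp 0.213 bottom 196.2 [0.296] rms 0.037
-Maxle D+const all amp 0.100 bottom 178.6 [0.232 0.033] rms 0.102
e6 D all amp 0.127 bottom 193.0 [-1.161] rms 0.017
e6 D fwd amp 0.131 bottom 197.3 [-1.154] rms 0.013
e6 D+const all amp 0.128 bottom 196.8 [-1.162  0.007] rms 0.016
```

jog_arm([
  [[0, 0, 0, 0], [0, 0, 0, 0], [0, 0, 0, 0], [0, 0, 0, -1.2], [0, 0, 0, -2.4], [0, 0, 0, -3.6], [0, 0, 0, -4.8], [0, 0, 0, -6]],
], grip=5, squeeze=45)

```text
t: 38.45
eef_pos: [0.5842, 0.0557, 0.2196]
ee_rot: [-2.687, -0.408, -0.77]
force: [-5.8, 7.1, -3.7]
width: 0.0148
gripper_force: 44.0
```

jog_arm([
  [[0, 0, 0, -1.2], [0, 0, 0, -2.4], [0, 0, 0, -3.6], [0, 0, 0, -4.8], [0, 0, 0, -6], [0, 0, 0, -7.2], [0, 0, 0, -8.4], [0, 0, 0, -9.2]],
])

```text
t: 39.45
eef_pos: [0.5844, 0.055, 0.2195]
ee_rot: [3.134, -0.601, 0.129]
force: [-1.7, 7.9, -4.4]
width: 0.0142
gripper_force: 45.4
```

```bash
python3 m.py
```

```text
39.450 phi -177.6 Mtz 0.244 Maxle -0.292 Ft [-3.  -8.1  3.2] w 0.0142 q6 0.31 qd6 0.54 tilt 34.4 e6 -0.336
```

jog_arm([
  [[0, 0, 0, -0.8], [0, 0, 0, -1.6], [0, 0, 0, -2.3], [0, 0, 0, -2.3], [0, 0, 0, -2.3], [0, 0, 0, -2.3]],
])

```text
t: 40.2
eef_pos: [0.5845, 0.0548, 0.2195]
ee_rot: [3.0, -0.586, 0.368]
force: [1.0, 6.9, -3.8]
width: 0.0145
gripper_force: 45.7
```

```bash
python3 m.py; python3 - <<'E'
from station import grab_frame
from h import *
import cv2
ang=np.radians(22.5+45*np.arange(8)); out=[]
for n,x0,y0 in(("top",215,130),("scene",270,200)):
    i=grab_frame(n)["img"][:,:,::-1][y0:y0+140,x0:x0+140]; i=cv2.resize(i,None,fx=2.8,fy=2.8,interpolation=cv2.INTER_CUBIC)
    W,t=wheelT([.6645,.0595,np.radians(4.3)],np.radians(194))
    C=(W@np.c_[.085*np.cos(ang),.085*np.sin(ang),0*ang+.016].T).T+t
    for q in proj(n,C): cv2.circle(i,tuple(((q-[x0,y0])*2.8).astype(int)),4,(0,0,255),1)
    out.append(i)
cv2.imwrite("pics/fin.png",np.hstack(out))
E
```

```text
40.200 phi -166.3 Mtz 0.015 Maxle -0.043 Ft [ 0.8 -6.7  4.1] w 0.0145 q6 0.51 qd6 0.00 tilt 34.4 e6 0.047
```

View pics/fin.png

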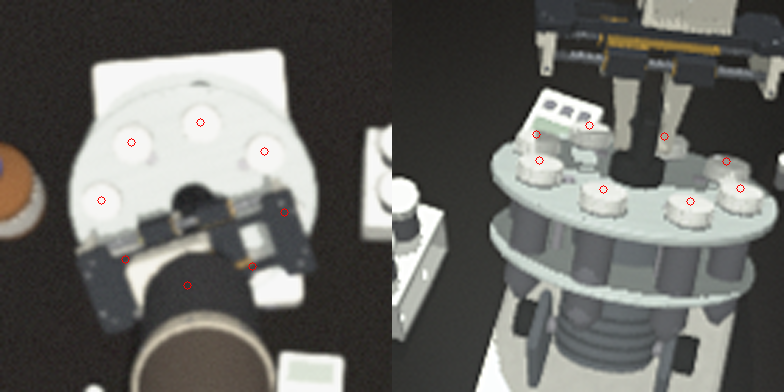

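In the final picture the caps sit on the predicted circles for φ=194°. The fingers grip the knob at about (650,130), and the timer and rack haven't moved. I'm handing the job in.

```bash
python3 -c "
from station import arm
print(arm.job_done())"
```

```text
the job is handed in; nothing more can be done
None
```

I turned the wheel until the side I felt as heavy was at the bottom, and handed the job in at about 40 s, still gripping the knob with the wheel at rest. I put the heavy side within about 10° of the bottom, against the 22.5° allowed. The knob was gripped about 6° off the axle because the arm could not tilt further there.

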